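Index a plated bush to the gauging station and check its bore with a plug gauge

TASK

The copper-plated bush is clamped on the carriage at the load end of the indexing slide. Push the carriage to the right to the next station, the gauging station near the green tab, feeling for the click of its detent (the tab shows the place only roughly), and leave it sitting in that detent without running on past it. Then check the bore with the double-ended plug gauge: pass the long go end (green ring) fully through the bush, take it out, show that the short no-go end (red ring) is refused by pressing its face gently and squarely on the mouth of the bore, and lay the gauge back in its forked rest without knocking the things around.

Things in the scene. Friction and masses are not known exactly. Their poses are not given: they have to be found in the camera images.
- index_rail: indexing slide, fixed to the bench: aluminium rail 348 long x 60 wide x 30 high (mm) with a slot along its top, dark end plates (66 wide, 36 high), toe clamps at its foot. Origin at the middle of its underside; x across the rail away from the robot, y along the rail (to the robot's left), z up. It carries the carriage.
- carriage (a joint): travel of the carriage to rail -y (robot's right), m; about 3 N drag, cannot lift off. 0 = load detent, where it starts (within 2 mm); gauging detent hidden in the slot, somewhere in 0.118 to 0.142; unload detent 0.185; stops at -0.004 and 0.192. A detent pulls the carriage in from about 4 mm either side and takes 12 to 20 N to leave; between detents it stays where left.
- plunger (a joint): drop of the carriage's spring detent plunger, in m: under 0.001 while it rides between stations, 0.004 to 0.005 when it has clicked fully into a station. Its red button (10 mm wide), in a brass collar on the saddle's right end, sinks by the same amount.
- push_knob (a point): grip point of the black push knob standing on the left end of the carriage's saddle: upright, round, 24 mm diameter at this point, its top 15 mm above it, saddle's top 50 mm below it. Axes as the rail's. It moves with the carriage and lies 62 mm to rail +y and 20 mm to rail -x of the bush's centre; the blue clamp block begins 34 mm to -y of it.
- bush_center (a point): centre of the copper bush, on the axis of its through bore: bore 28 mm diameter, bush 32 mm long, 40 mm outside, in a blue clamp block 56 mm wide (along the rail) that reaches 32 mm above this point. The bore's axis is this point's x, across the rail, level, 76 mm above the bench; y and z as the rail's.
- bush_front (a point): centre of the bore's mouth on the robot's side, 16 mm to -x of bush_center, axes as the rail's.
- bush_rear (a point): centre of the bore's mouth on the far side, 16 mm to +x of bush_center, axes as the rail's.
- gauging_tab (a point): green tab on the rail's front flank, 14 x 16 mm. The bush's axis comes to within 12 mm left or right of it when the carriage is in the gauging detent.
- gauge: double-ended plug gauge, loose, about 0.22 to 0.37 kg, 138 mm long, lying level. Origin at the middle of its handle, x along its axis towards the go end, z up as it lies in the rest.
- gauge_center (a point): middle of the gauge's handle, on its axis: hexagonal aluminium handle, 60 mm long, 24 mm across the flats, two flats facing to the sides (point y). Beyond it on each side a neck 12 mm long, 16 mm diameter, then the measuring ends. x points to the go end.
- go_mid (a point): middle of the go end on the gauge's axis, 61 mm to +x of gauge_center: steel plug 26 mm diameter, 38 mm long, 3 mm chamfer at its nose; green ring on its neck.
- nogo_face (a point): centre of the outer face of the no-go end, 58 mm to -x of gauge_center: steel plug 31 mm diameter, 16 mm long; red ring on its neck.
- gauge_rest: black rest for the gauge, fixed: base 120 x 52 x 8 mm, two forks with V notches, 7 mm thick, 36 mm either side of its middle, which hold the gauge by its necks. Origin at the middle of its underside, x along the gauge's axis. Note: the fixed power supply behind (160 mm high) has its front at x = 0.54 and its right side at y = -0.11.
- rest_center (a point): where the gauge's centre lies in the rest, 50 mm above the bench; x along the gauge's axis, towards the go end at the start.
- spray_can: spray can with blue cap, 53 mm diameter, 172 mm tall, bystander; origin at the middle of its underside.
- paint_jar: dark paint jar with black lid, 48 mm diameter, 66 mm tall, bystander; origin at the middle of its underside.
- wood_block: brown wooden block, 40 x 85 x 34 mm, bystander; origin at the middle of its underside.

How it is judged:
On the way, in this order (a step that is already met when the one before it is completed fails the run):
1. the carriage stands in the detent of the gauging station, its red plunger button dropped (value of joint carriage between 0.11 and 0.15 m and value of joint plunger above 0.0028 m and velocity of joint carriage between -0.01 and 0.01 m/s), for 0.3 s.
2. the go end is fully through the bush bore, at the gauging station (value of joint carriage between 0.11 and 0.15 m and value of joint plunger above 0.0028 m and distance between go_mid and bush_center below 0.007 m and angle between the x axis of gauge_center and the x axis of bush_center, either way round below 0.1 rad), for 0.2 s.
3. the no-go end is offered squarely to a mouth of the bore, pressed lightly, and refused (value of joint carriage between 0.11 and 0.15 m and value of joint plunger above 0.0028 m and (distance between nogo_face and bush_front below 0.004 m or distance between nogo_face and bush_rear below 0.004 m) and angle between the x axis of gauge_center and the x axis of bush_center, either way round below 0.1 rad and contact force between gauge and index_rail above 1.5 N), for 0.2 s.
At the end, for the whole second after the job is handed in: The carriage sits in the gauging station's detent (carriage joint between 0.110 and 0.150 m, plunger dropped by more than 2.8 mm) and the gauge lies at rest in both forks of its rest, its centre within 9 mm of the rest's centre and its axis within 0.08 rad of the rest's (value of joint carriage between 0.11 and 0.15 m and value of joint plunger above 0.0028 m and distance between gauge_center and rest_center below 0.009 m and angle between the x axis of gauge_center and the x axis of rest_center, either way round below 0.08 rad and linear speed of gauge below 0.02 m/s and contact force between gauge and gauge_rest above 0.5 N); the robot touches nothing.
It fails at once if the carriage runs on past the gauging station (value of joint carriage above 0.165 m).
It fails at once if the gauge is forced against the bush or slide (contact force between gauge and index_rail above 35 N).
It fails at once if a bystander (spray can, paint jar, wood block) is knocked about (distance of any of spray_can, paint_jar, wood_block from where it was at the start of the episode above 0.03 m).
It also fails if it takes over 67 s, if anything falls off the work surface, if the arm or the gripper's body presses on something with over 40 N, if the wrist force passes 120 N, or if a joint passes its speed limit or range.

ROBOT

A 6-joint arm with a two-finger parallel gripper is mounted at the origin on a cart in front of the work surface, level with it; the furniture and walls round the work are solid. World frame = base frame: x ahead of the robot, y to its left, z up, the work surface at z = 0. Lengths are in m, angles in rad, forces in N, time in s.
With the tool pointing down it reaches from about 0.35 to 0.85 m from the base axis. Payload 8.1 kg.
Tool frame: the origin (TCP) lies between the finger pads; the fingertips stand nose_length ahead of it and the grasp point (between the pads) lies 2 mm behind it (nose_length is the distance from the TCP to the fingertips, in m); z points along the fingers, x is the direction in which the jaws open and shut, and the axes are right-handed (so a half turn about z gives the same grasp; the last joint's range is limited). The gripper opens to 93 mm and grips with 3 to 60 N. Pads are 15 mm wide; open, the fingers measure 128 mm over their backs; the gripper's body (75 mm by 188 mm) begins 65 mm behind the grasp point.
Start: joints at [1.131, 0.13, 1.488, -0, 1.523, -0.085], TCP at [0.208, 0.563, 0.236] pointing down, gripper open.
Joint ranges: [-2.96, 2.96], [-0.89, 2.26], [0.02, 2.5], [-1.34, 4.48], [0, 2.73], [-2.66, 2.66]. Speed limits (rad/s): [2.39, 2.39, 2.79, 3.14, 3.14, 3.14].

INTERFACE

Orientations are given as a rotation vector (axis times angle).
In Python, from plant import * gives the robot as it stands.
- The arm moves only by the tool carry_out, never from a script. Its argument "steps" is a list of rows, each an object with "xyz": the shift along the world's x, y, z in cm, a list of three; "rot": the turn, a rotation vector about the world's x, y, z in degrees, a list of three. In form: [{"xyz": [tx, ty, tz], "rot": [rx, ry, rz]}, ...]. A call has 1 to 10 rows; each row is the pose to reach, as a shift and turn from the pose commanded when the call began; what a row does not reach only later rows make up. A row lasts 1/10 s, in which the tool goes at most 50 mm and 8.59 degrees, less where a joint would pass 70% of its speed; a pose out of reach is approached as far as the arm can. A call with a gripper value outside its range is refused whole. "grip" is the opening, from 0 (shut) to 1 (fully open), set as the call begins (left out, the last holds). The fingers move at their own pace and stop on an object; "force" is the grip in N (left out, the last holds). Time passes only in rows, so rows that repeat a pose let the fingers close. It gives the time, the measured TCP pose, the force and the opening at its end, in the units of the state.
- read_state(): the state, without advancing time (a new reading comes with each control period).
- read_camera(name): name is "scene" or "top" or "wrist"; returns the picture (400x640x3 uint8, red, green, blue); there is no depth.
- calibration(name): a dict with "fov_y" (degrees; the focal length in pixels is half the picture's height over the tangent of half this angle, whatever the lens; pixels are square), "cx", "cy" (the principal point, pixels), "xyz" and "attitude" of the camera in the world. Camera axes: x right, y down, z forward; pixel columns grow to the right and rows downward; lengths in m; the calibration is good to about 2 mm. A picture is of the moment at which its call begins: read the wrist's pose just before it. calibration takes no time and is no camera call; for the wrist camera it gives the pose at the moment of the call.
- close_job(): hands the job in, once; it reports no verdict.
The state is a dict: "t": time; "q": joint angles; "dq": joint speeds; "joint_torque": joint torques, N m; "tool_pos": TCP position; "orientation": TCP orientation; "force": force on the tool from outside, world axes, zero at the start; "wrist_torque": the same for the moment, N m; "opening": finger opening in m.
Only numpy, scipy, OpenCV 4.12 (cv2) and the standard library are available. Lean on these libraries where they do the work, as an engineer would, in place of code of your own. Each camera call takes 0.05 s, during which the arm holds its last target.

## Working session

There is one attempt and no reset: what is moved stays moved. The work goes in short steps, Python scripts to look and compute and a tool call to move; the robot and the scene stay as the last step left them, time stands still between calls to the robot, and variables do not carry over. Pictures are saved under pics/ and viewed, and the job is handed in when it is done.

Besides the shell and the picture viewer there is one more tool, called after ">>>" in YAML: its name, and indented under it one key for each argument. carry_out: Moves the arm, as the interface text tells. Its arguments: {"type":"object","properties":{"steps":{"type":"array","items":{"type":"object","properties":{"xyz":{"type":"array","items":{"type":"number"}},"rot":{"type":"array","items":{"type":"number"}}}}},"grip":{"type":"number"},"force":{"type":"number"}},"required":["steps"]}

```bash
ls; mkdir -p pics; python3 - <<'E'
from plant import *
import cv2
s=read_state()
for k,v in s.items(): print(k,v)
for n in("scene","top","wrist"):
    print(n,calibration(n)); 
    cv2.imwrite(f"pics/{n}0.png",read_camera(n)[:,:,::-1])
try: print(nose_length)
except Exception as e: print(e)
E
```

```text
pics
t 0.0
q [ 1.13061963e+00  1.31123553e-01  1.48925786e+00 -1.17381980e-05
  1.52301740e+00 -8.54067584e-02]
dq [ 0.00070571 -0.00166928  0.00142995  0.00075875 -0.00100073 -0.00158474]
joint_torque [-4.22374005e-04 -5.59840572e+01 -4.91753054e+01  7.66658527e-02
  3.58930626e-02 -1.80480070e-04]
tool_pos [0.20818275 0.56215482 0.23462166]
orientation [ 2.57782120e+00  1.79407603e+00 -2.44851334e-03]
force [ 0.22349942 -0.06832126  0.4741732 ]
wrist_torque [-0.0267565  -0.03068849 -0.04752028]
opening 0.09303812125313102
scene {'fov_y': 45.97735046084783, 'cx': 318.79208371674594, 'cy': 196.84031946662103, 'xyz': array([ 0.04994513, -0.81761666,  1.00789345]), 'attitude': array([-2.2519286 ,  0.64889574, -0.31049989])}
top {'fov_y': 56.06621672338978, 'cx': 326.3077211274083, 'cy': 199.65153232487182, 'xyz': array([3.50159416e-01, 7.68983961e-04, 1.27328827e+00]), 'attitude': array([-2.11340209,  2.12187457, -0.1857428 ])}
wrist {'fov_y': 69.52606869842286, 'cx': 319.5759963526628, 'cy': 199.1162849036006, 'xyz': array([0.13722839, 0.58933782, 0.38380883]), 'attitude': array([2.38517984, 1.65976151, 0.23042425])}
0.017
```

View pics/scene0.png

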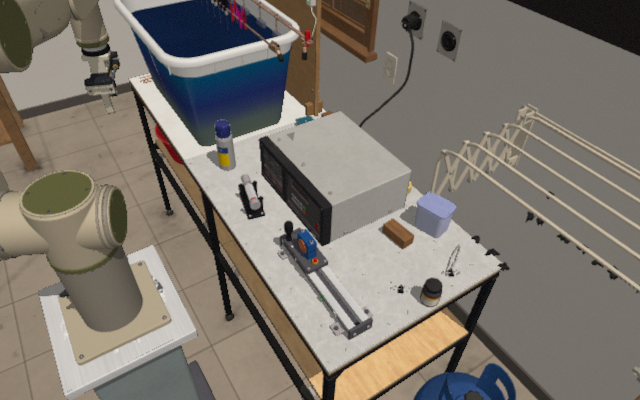

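View pics/top0.png

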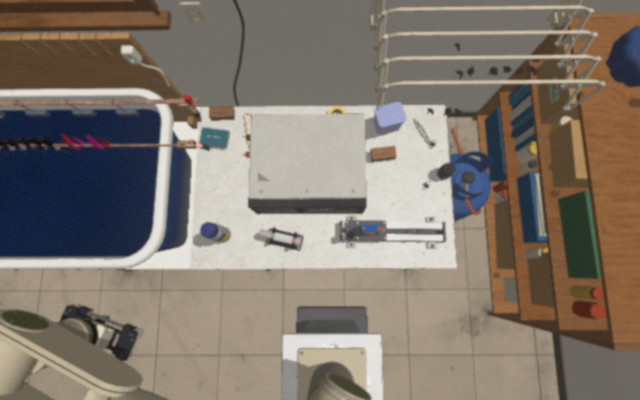

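View pics/wrist0.png

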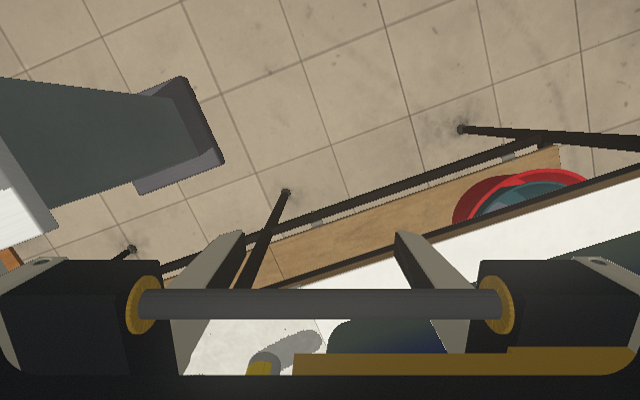

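```bash
cat > h.py <<'E'
import numpy as np, cv2
from scipy.spatial.transform import Rotation as R
def ray(cal,u,v):
    f=200/np.tan(np.radians(cal['fov_y'])/2)
    d=np.array([(u-cal['cx'])/f,(v-cal['cy'])/f,1.])
    d=R.from_rotvec(cal['attitude']).apply(d)
    return np.array(cal['xyz']),d
def onz(cal,u,v,z):
    o,d=ray(cal,u,v); return o+d*(z-o[2])/d[2]
def proj(cal,p):
    f=200/np.tan(np.radians(cal['fov_y'])/2)
    q=R.from_rotvec(cal['attitude']).inv().apply(np.asarray(p)-cal['xyz'])
    return np.array([cal['cx']+f*q[...,0]/q[...,2],cal['cy']+f*q[...,1]/q[...,2]]).T
def tri(rays):
    A=np.zeros((3,3));b=np.zeros(3)
    for o,d in rays:
        d=d/np.linalg.norm(d);P=np.eye(3)-np.outer(d,d);A+=P;b+=P@o
    p=np.linalg.solve(A,b)
    return p,[np.linalg.norm(np.cross(p-o,d/np.linalg.norm(d))) for o,d in rays]
def crop(src,dst,x0,y0,x1,y1,s):
    im=cv2.imread(src)[y0:y1,x0:x1]; cv2.imwrite(dst,cv2.resize(im,None,fx=s,fy=s,interpolation=cv2.INTER_CUBIC))
E
python3 - <<'E'
from h import *
crop('pics/top0.png','pics/top0c.png',190,190,460,270,2.9)
crop('pics/scene0.png','pics/scene0c.png',220,160,400,340,3.3)
E
```

```text
(no output)
```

View pics/top0c.png

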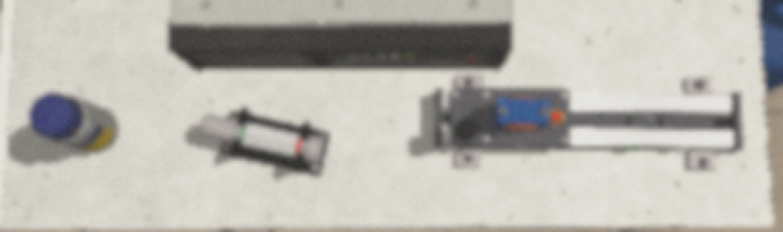

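View pics/scene0c.png

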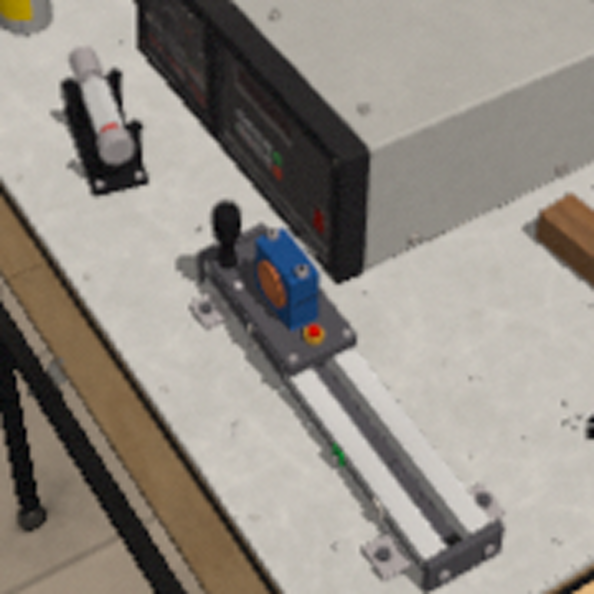

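```bash
python3 - <<'E'
from h import *
from plant import calibration
T=calibration('top');S=calibration('scene')
c=lambda u,v:(190+u/2.9,190+v/2.9)
s=lambda u,v:(220+u/3.3,160+v/3.3)
for n,t,z in [('red',(300,146),.05),('green',(243,132),.05),('gauge mid',(270,139),.062),('railR fl',(735,150),.036),('railR rl',(735,93),.036),('knob',(466,122),.12),('blockfl',(497,124),.108),('blockfr',(547,128),.108),('blockrl',(500,98),.108),('blockrr',(547,98),.108),('button',(557,117),.05),('can cap',(55,115),.172)]:
    print(n,onz(T,*c(*t),z).round(4))
for n,t,sc in [('knob',(466,117),(227,213)),('button',(557,117),(314,332)),('red',(300,146),(110,130)),]:
    print(n,tri([ray(T,*c(*t)),ray(S,*s(*sc))]))
print('tab',onz(S,*s(339,455),.018))
E
```

```text
red [0.4479 0.1228 0.05  ]
green [0.4638 0.1872 0.05  ]
gauge mid [0.4548 0.1551 0.062 ]
railR fl [ 0.4426 -0.367   0.036 ]
railR rl [ 0.5073 -0.3709  0.036 ]
knob [ 0.4669 -0.0599  0.12  ]
blockfl [ 0.4659 -0.0936  0.108 ]
blockfr [ 0.4614 -0.1469  0.108 ]
blockrl [ 0.4938 -0.0974  0.108 ]
blockrr [ 0.4936 -0.1478  0.108 ]
button [ 0.4792 -0.1658  0.05  ]
can cap [0.4705 0.3607 0.172 ]
knob (array([ 0.47042987, -0.05949222,  0.09738067]), [np.float64(0.004512450858637012), np.float64(0.004512450858637055)])
button (array([ 0.48018977, -0.1662081 ,  0.05039618]), [np.float64(0.00106571246951373), np.float64(0.0010657124695136952)])
red (array([0.44836865, 0.1223765 , 0.05190198]), [np.float64(0.000714762164757575), np.float64(0.0007147621647575933)])
tab [ 0.44813318 -0.2551369   0.018     ]
```

>>> carry_out:
  steps:
    - {"xyz": [2, -4, 0.5], "rot": [0, 0, 2]}
    - {"xyz": [4, -8.5, 1], "rot": [0, 0, 4]}
    - {"xyz": [6, -13, 1.5], "rot": [0, 0, 6]}
    - {"xyz": [8, -17.5, 1.5], "rot": [0, 0, 8]}
    - {"xyz": [10, -22, 1.5], "rot": [0, 0, 10]}
    - {"xyz": [12, -26.5, 1.5], "rot": [0, 0, 12]}
    - {"xyz": [14, -31, 1.5], "rot": [0, 0, 14]}
    - {"xyz": [16, -35.5, 1.5], "rot": [0, 0, 16]}
    - {"xyz": [18, -40, 1.5], "rot": [0, 0, 18]}
    - {"xyz": [20, -44.5, 1.5], "rot": [0, 0, 20.4]}
  grip: 0

```text
t: 1.15
tool_pos: [0.4087, 0.1157, 0.2507]
orientation: [2.218, 2.224, 0.001]
force: [0.6, 0.7, -0.8]
opening: 0.0177
```

```bash
cat > look.py <<'E'
import sys,pickle,cv2
from plant import *
n=sys.argv[1]; cam=sys.argv[2] if len(sys.argv)>2 else 'wrist'
c=calibration(cam); im=read_camera(cam)
cv2.imwrite(f'pics/{n}.png',im[:,:,::-1]); pickle.dump({k:c[k] for k in c},open(f'pics/{n}.pkl','wb'))
s=read_state(); print(s['t'],s['tool_pos'].round(4),s['orientation'].round(4),s['force'].round(1),round(s['opening'],4))
E
python3 look.py w1
```

```text
1.2 [0.4112 0.1091 0.2506] [ 2.217   2.2201 -0.0028] [ 0.6 -3.9 -0.4] 0.0132
```

View pics/w1.png

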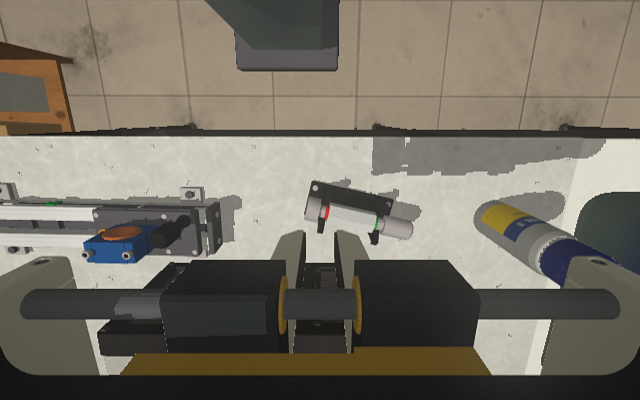

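```bash
python3 - <<'E'
from h import *
crop('pics/w1.png','pics/w1a.png',0,175,245,275,3.2)
crop('pics/w1.png','pics/w1b.png',290,170,430,250,5.5)
E
```

```text
(no output)
```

View pics/w1a.png

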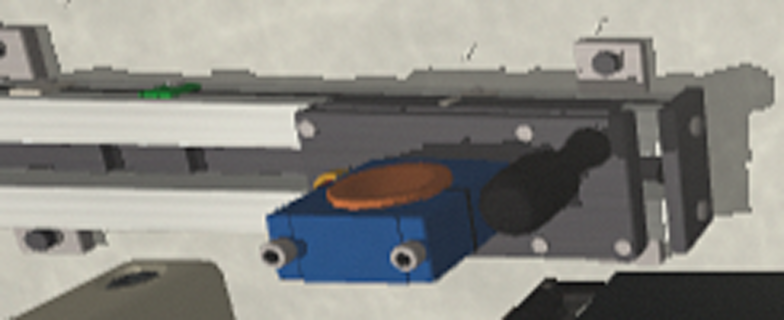

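View pics/w1b.png

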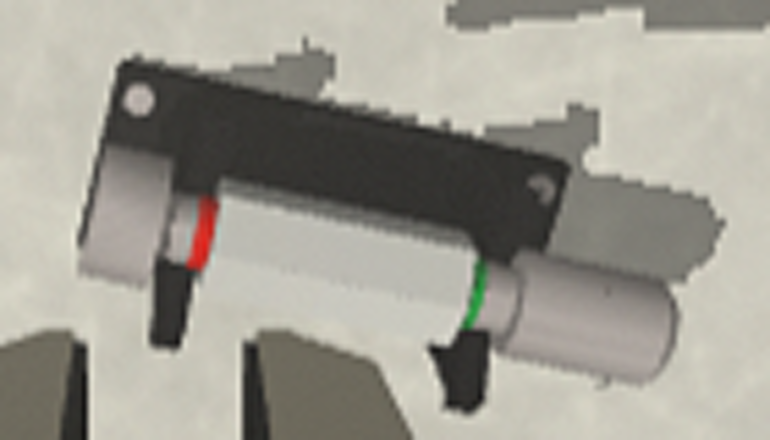

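```bash
python3 - <<'E'
from h import *
import pickle
C=pickle.load(open('pics/w1.pkl','rb'))
a=lambda u,v:(u/3.2,175+v/3.2)
b=lambda u,v:(290+u/5.5,170+v/5.5)
P={}
for n,f,t,z in [('red',b,(204,235),.05),('green',b,(474,297),.05),('hR',b,(222,229),.05),('hL',b,(465,295),.05),('nogo end',b,(97,215),.05),('go end',b,(662,315),.05),('baseA',b,(120,62),.008),('baseB',b,(568,165),.008),
 ('railfront0',a,(0,98),.03),('railfront1',a,(290,106),.03),('railrear0',a,(0,223),.03),('railrear1',a,(260,232),.03),
 ('plate f',a,(698,88),.036),('plate r',a,(682,252),.036),('sad fr',a,(303,109),.047),('sad fl',a,(628,112),.047),('sad rl',a,(638,258),.047),('tab',a,(170,91),.018),('knobtop',a,(512,205),.112),('blk1',a,(268,215),.108),('blk2',a,(422,218),.108),('ringL',a,(328,187),.076),('ringR',a,(453,183),.076),]:
    P[n]=onz(C,*f(*t),z); print(n,P[n].round(4))
for i,j in [('red','green'),('hR','hL'),('nogo end','go end'),('baseA','baseB'),('railfront1','railfront0'),('railrear1','railrear0'),('sad fl','sad fr'),('plate r','plate f'),('blk2','blk1')]:
    d=P[j]-P[i]; print(i,j,np.linalg.norm(d).round(4),np.degrees(np.arctan2(d[1],d[0])).round(2),((P[i]+P[j])/2).round(4))
E
```

```text
red [0.4504 0.1265 0.05  ]
green [0.4657 0.1902 0.05  ]
hR [0.449  0.1307 0.05  ]
hL [0.4652 0.1881 0.05  ]
nogo end [0.4456 0.1017 0.05  ]
go end [0.4701 0.2349 0.05  ]
baseA [0.4186 0.1061 0.008 ]
baseB [0.4454 0.2213 0.008 ]
railfront0 [ 0.4481 -0.3113  0.03  ]
railfront1 [ 0.4513 -0.1908  0.03  ]
railrear0 [ 0.5051 -0.3284  0.03  ]
railrear1 [ 0.5092 -0.2163  0.03  ]
plate f [ 0.4413 -0.0166  0.036 ]
plate r [ 0.5154 -0.0305  0.036 ]
sad fr [ 0.4471 -0.1718  0.047 ]
sad fl [ 0.4481 -0.0416  0.047 ]
sad rl [ 0.5127 -0.0448  0.047 ]
tab [ 0.4485 -0.251   0.018 ]
knobtop [ 0.4599 -0.0555  0.112 ]
blk1 [ 0.4656 -0.142   0.108 ]
blk2 [ 0.4666 -0.0895  0.108 ]
ringL [ 0.4686 -0.1452  0.076 ]
ringR [ 0.4669 -0.0978  0.076 ]
red green 0.0655 76.55 [0.4581 0.1584 0.05  ]
hR hL 0.0596 74.22 [0.4571 0.1594 0.05  ]
nogo end go end 0.1354 79.58 [0.4579 0.1683 0.05  ]
baseA baseB 0.1182 76.89 [0.432  0.1637 0.008 ]
railfront1 railfront0 0.1206 -91.54 [ 0.4497 -0.2511  0.03  ]
railrear1 railrear0 0.1122 -92.08 [ 0.5072 -0.2724  0.03  ]
sad fl sad fr 0.1301 -90.43 [ 0.4476 -0.1067  0.047 ]
plate r plate f 0.0754 169.41 [ 0.4784 -0.0235  0.036 ]
blk2 blk1 0.0526 -91.11 [ 0.4661 -0.1157  0.108 ]
```

>>> carry_out:
  steps:
    - {"xyz": [2, -4, 0], "rot": [0, 0, 0]}
    - {"xyz": [4, -8, -2], "rot": [0, 0, -0.5]}
    - {"xyz": [5.2, -11.5, -5], "rot": [0, 0, -1]}
    - {"xyz": [5.4, -12.8, -9], "rot": [0, 0, -1.3]}
    - {"xyz": [5.4, -12.8, -13], "rot": [0, 0, -1.3]}
    - {"xyz": [5.4, -12.8, -15.2], "rot": [0, 0, -1.3]}
    - {"xyz": [5.4, -12.8, -15.2], "rot": [0, 0, -1.3]}
    - {"xyz": [5.4, -12.8, -15.2], "rot": [0, 0, -1.3]}
  grip: 0

```text
t: 2.0
tool_pos: [0.4623, -0.0101, 0.099]
orientation: [-2.245, -2.197, 0.001]
force: [0.2, 1.1, 0.1]
opening: 0.0002
```

```bash
python3 look.py w2; python3 look.py s2 scene; python3 -c "
from h import *
crop('pics/s2.png','pics/s2c.png',260,190,400,340,4)"
```

```text
2.05 [ 0.4633 -0.0102  0.1001] [2.2439e+00 2.1969e+00 1.6000e-03] [0.5 0.3 0.3] 0.0003
2.1 [ 0.4638 -0.0103  0.1006] [2.2431 2.1963 0.0029] [ 0.4 -0.3  0.3] 0.0002
```

View pics/w2.png

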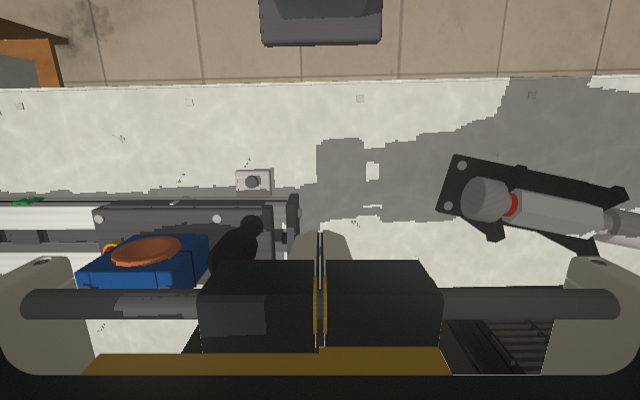

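View pics/s2c.png

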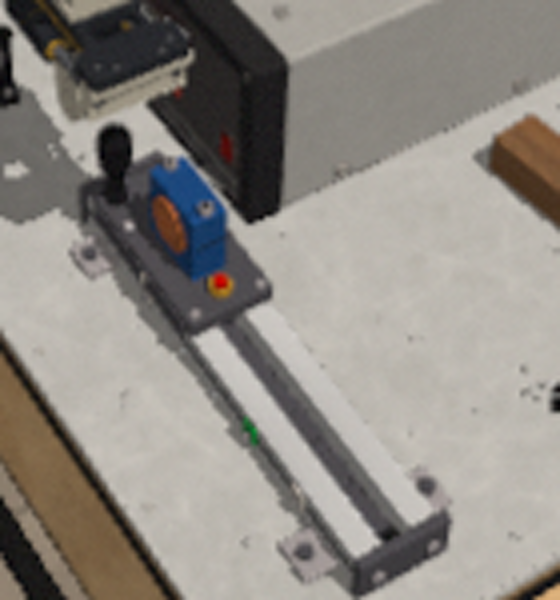

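>>> carry_out:
  steps:
    - {"xyz": [0, -0.8, 0]}
    - {"xyz": [0, -1.4, 0]}
    - {"xyz": [0, -1.6, 0]}
    - {"xyz": [0, -1.8, 0]}
    - {"xyz": [0, -2.0, 0]}
    - {"xyz": [0, -2.2, 0]}
    - {"xyz": [0, -2.4, 0]}
    - {"xyz": [0, -2.6, 0]}
    - {"xyz": [0, -2.8, 0]}
    - {"xyz": [0, -3.0, 0]}

```text
validation failed for argument at $.st...
```

```bash
python3 look.py w3
```

```text
2.15 [ 0.464  -0.0103  0.1008] [2.2427 2.196  0.0034] [ 1.5 -0.8  0.3] 0.0006
```

View pics/w3.png

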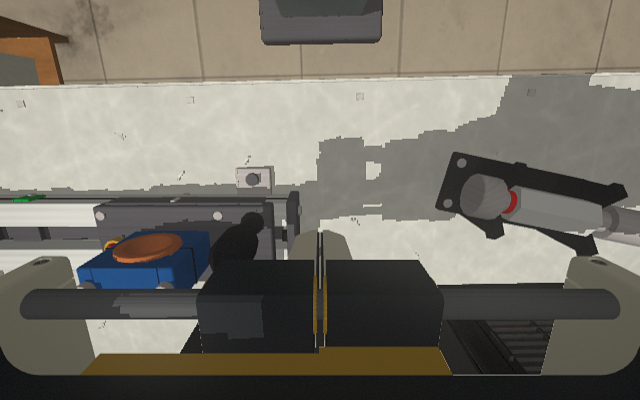

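>>> carry_out:
  steps:
    - {"xyz": [0, -0.8, 0], "rot": [0, 0, 0]}
    - {"xyz": [0, -1.4, 0], "rot": [0, 0, 0]}
    - {"xyz": [0, -1.6, 0], "rot": [0, 0, 0]}
    - {"xyz": [0, -1.8, 0], "rot": [0, 0, 0]}
    - {"xyz": [0, -2.0, 0], "rot": [0, 0, 0]}
    - {"xyz": [0, -2.2, 0], "rot": [0, 0, 0]}
    - {"xyz": [0, -2.4, 0], "rot": [0, 0, 0]}
    - {"xyz": [0, -2.6, 0], "rot": [0, 0, 0]}
    - {"xyz": [0, -2.8, 0], "rot": [0, 0, 0]}
    - {"xyz": [0, -3.0, 0], "rot": [0, 0, 0]}

```text
t: 3.15
tool_pos: [0.4623, -0.0357, 0.0986]
orientation: [-2.239, -2.194, -0.009]
force: [-1.3, 31.3, 7.4]
opening: 0.0003
```

```bash
python3 look.py w4
```

```text
3.2 [ 0.4623 -0.0356  0.0987] [-2.2392 -2.1937 -0.0096] [ 0.4 25.5  6.6] 0.0004
```

View pics/w4.png

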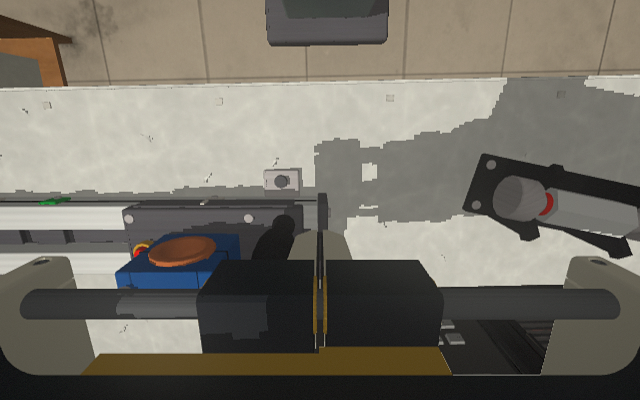

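>>> carry_out:
  steps:
    - {"xyz": [0, -0.1, 0], "rot": [0, 0, 0]}
    - {"xyz": [0, -0.2, 0], "rot": [0, 0, 0]}
    - {"xyz": [0, -0.2, 0], "rot": [0, 0, 0]}

```text
t: 3.5
tool_pos: [0.4623, -0.036, 0.0987]
orientation: [-2.237, -2.193, -0.012]
force: [-0.9, 33.8, 7.7]
opening: 0.0004
```

```bash
python3 look.py s4 scene; python3 -c "
from h import *
crop('pics/s4.png','pics/s4c.png',260,190,400,340,4)"
```

```text
3.55 [ 0.4623 -0.036   0.0987] [-2.2373 -2.1933 -0.0119] [-0.8 34.2  7. ] 0.0005
```

View pics/s4c.png

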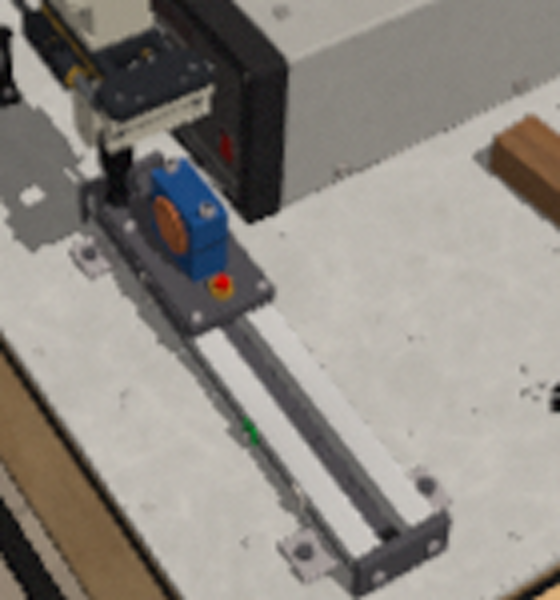

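```bash
python3 -c "
from plant import *
s=read_state();print(s['force'],s['wrist_torque'],s['tool_pos'])
from h import *
crop('pics/w4.png','pics/w4c.png',100,170,440,380,2.35)
crop('pics/s4.png','pics/s4d.png',250,180,330,250,8)"
```

```text
[-0.77636054 34.24356598  6.99201485] [5.52146856 0.16296299 0.02415564] [ 0.46227767 -0.03597974  0.09869263]
```

View pics/w4c.png

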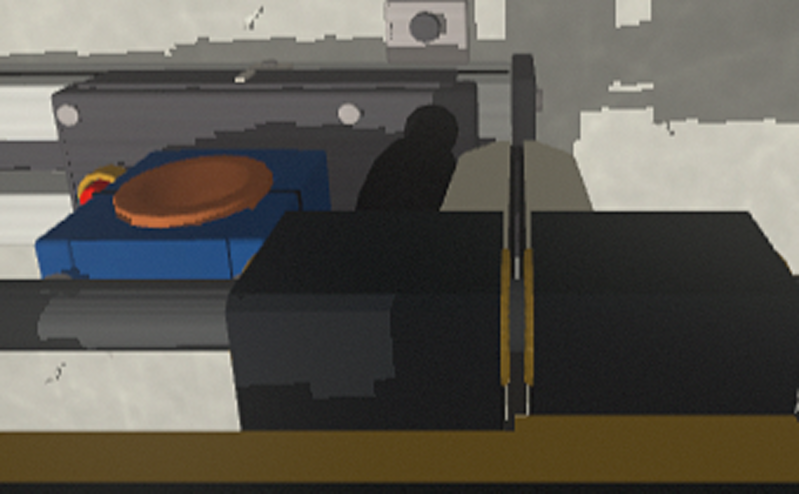

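View pics/s4d.png

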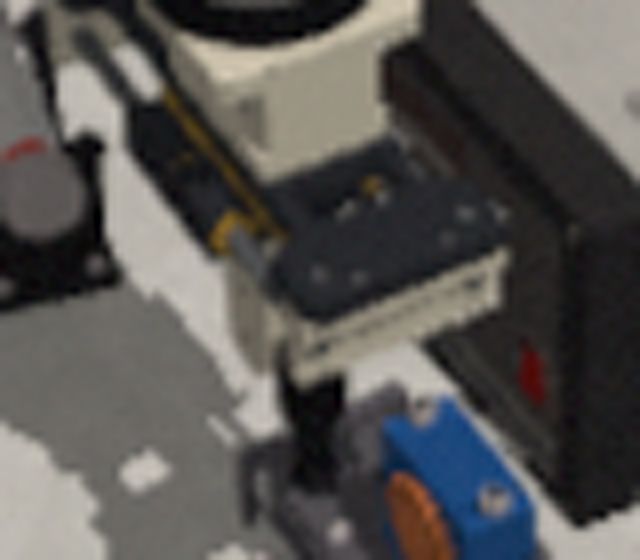

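```bash
python3 look.py w5; python3 - <<'E'
from h import *
for n in ('w3','w5'): crop(f'pics/{n}.png',f'pics/{n}c.png',90,190,340,270,3.2)
E
```

```text
3.6 [ 0.4623 -0.036   0.0987] [-2.2373 -2.1934 -0.0118] [-0.9 33.7  7.4] 0.0007
```

View pics/w3c.png

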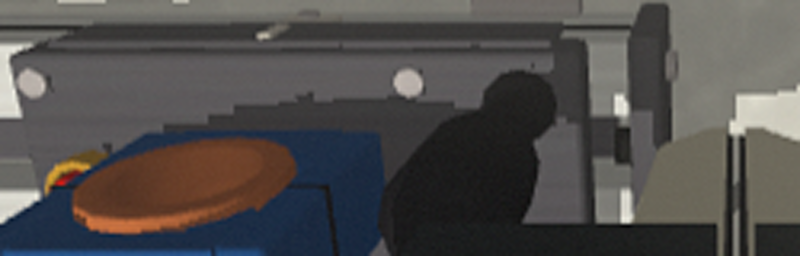

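View pics/w5c.png

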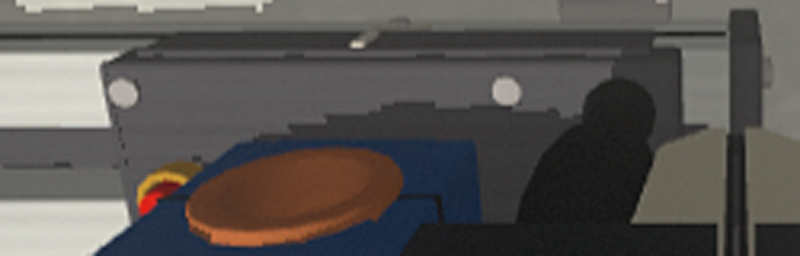

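>>> carry_out:
  steps:
    - {"xyz": [0, -0.1, 0], "rot": [0, 0, 0]}
    - {"xyz": [0, -0.1, 0], "rot": [0, 0, 0]}

```text
t: 3.8
tool_pos: [0.4623, -0.0361, 0.0987]
orientation: [-2.236, -2.193, -0.013]
force: [-1.6, 38.6, 9.2]
opening: 0.0005
```

```bash
python3 look.py w6; python3 - <<'E'
from h import *
for n in ('w6',): crop(f'pics/{n}.png',f'pics/{n}c.png',90,190,340,270,3.2)
E
```

```text
3.85 [ 0.4623 -0.0361  0.0987] [-2.2362 -2.1929 -0.0134] [-2.2 37.9  8.2] 0.0
```

View pics/w6c.png

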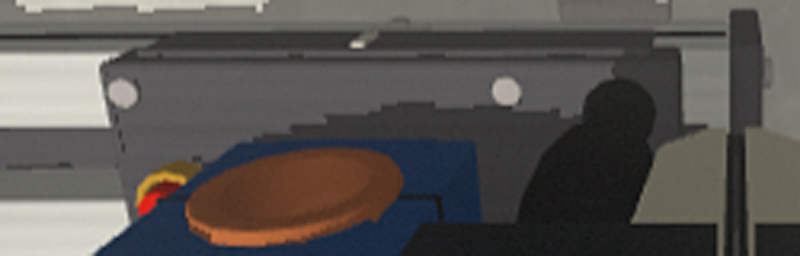

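```bash
python3 - <<'E'
from h import *
import pickle
for n,pts in (('w3',[(33,83),(407,83),(648,5),(186,183)]),('w6',[(124,93),(506,92),(744,12),(296,192)])):
    C=pickle.load(open(f'pics/{n}.pkl','rb'))
    for (u,v),z in zip(pts,(.05,.05,.036,.076)):
        print(n,onz(C,90+u/3.2,190+v/3.2,z).round(4))
E
```

```text
w3 [ 0.4542 -0.1698  0.05  ]
w3 [ 0.4561 -0.0843  0.05  ]
w3 [ 0.4425 -0.0297  0.036 ]
w3 [ 0.4679 -0.1224  0.076 ]
w6 [ 0.4543 -0.1721  0.05  ]
w6 [ 0.4562 -0.0864  0.05  ]
w6 [ 0.4424 -0.0319  0.036 ]
w6 [ 0.4674 -0.124   0.076 ]
```

```bash
python3 -c "
from plant import *
s=read_state();print(s['force'],s['wrist_torque'],s['tool_pos'],s['joint_torque'],s['q'])"
```

```text
[-2.18385738 37.89132747  8.20908946] [ 6.23576642  0.18789281 -0.04237955] [ 0.46227654 -0.03612784  0.09871935] [-1.75674140e+01 -3.67187655e+01 -4.62810230e+01 -1.24665561e+01
 -3.06601949e+00 -1.56015105e-02] [-0.198363   -0.13017108  2.00595036  0.01301462  1.26895332 -1.75346198]
```

>>> carry_out:
  steps:
    - {"xyz": [0, 0.5, 0], "rot": [0, 0, 0]}
    - {"xyz": [0, 1.5, 0], "rot": [0, 0, 0]}
    - {"xyz": [0, 1.5, 0], "rot": [0, 0, 0]}
    - {"xyz": [0, 1.5, 0], "rot": [0, 0, 0]}

```text
t: 4.25
tool_pos: [0.4624, -0.0285, 0.0986]
orientation: [2.244, 2.198, -0.001]
force: [-0.0, 0.0, -0.2]
opening: 0.0005
```

```bash
python3 -c "
from plant import *
s=read_state();print(s['force'],s['wrist_torque'],s['tool_pos'],s['joint_torque'],s['q'])"; python3 look.py w7;python3 look.py s7 scene; python3 - <<'E'
from h import *
for n in ('w7',): crop(f'pics/{n}.png',f'pics/{n}c.png',90,190,340,270,3.2)
crop('pics/s7.png','pics/s7c.png',260,190,350,270,8)
E
```

```text
[-0.03409228  0.04369015 -0.19786335] [0.01814874 0.02651595 0.01220506] [ 0.46241206 -0.02852208  0.09860722] [ 4.84918524e-01 -3.86695969e+01 -4.54521739e+01  4.20236320e-02
  9.39235417e-02  6.85753115e-02] [-1.71923885e-01 -1.32965195e-01  2.00864104e+00 -5.61265752e-04
  1.26586287e+00 -1.72163424e+00]
4.3 [ 0.4624 -0.0287  0.0986] [ 2.2448e+00  2.1974e+00 -6.0000e-04] [-0.6  0.1 -0.5] 0.0005
4.35 [ 0.4624 -0.0288  0.0986] [ 2.2452e+00  2.1970e+00 -4.0000e-04] [-1.2 -0.8  0.1] 0.0004
```

View pics/w7c.png

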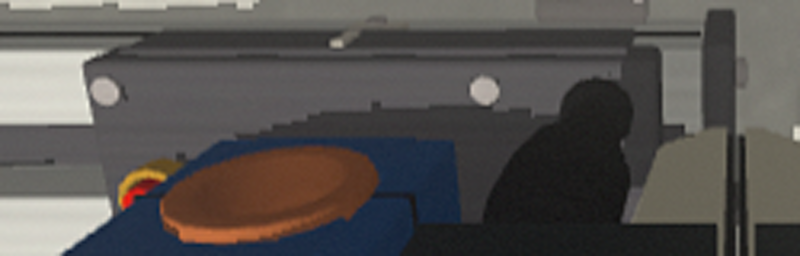

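View pics/s7c.png

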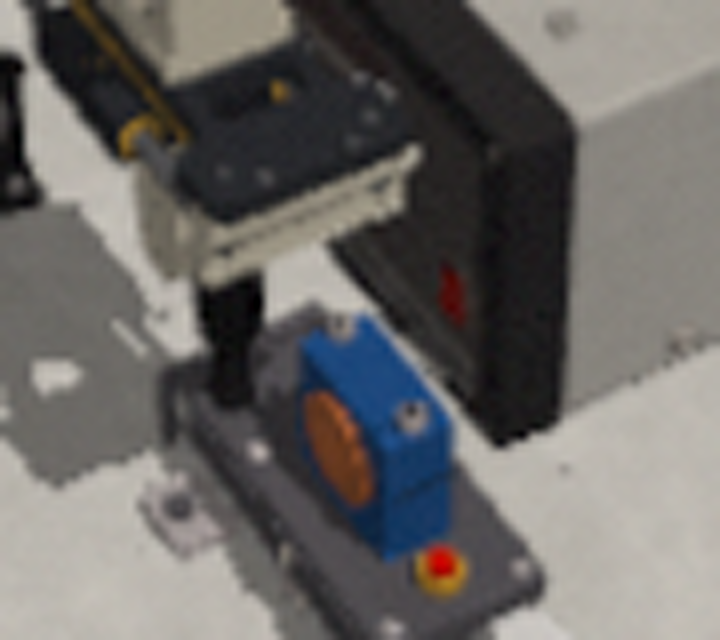

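```bash
python3 - <<'E'
from h import *
import pickle
C=pickle.load(open(f'pics/s7.pkl','rb'))
S=lambda u,v:(260+u/8,190+v/8)
for u,v in [(205,287),(415,200),(150,265),(205,215),(230,300)]:
  for z in (.1,.12,.14,.16,.18): print((u,v),onz(C,*S(u,v),z).round(3))
print(proj(C,np.array([[.46,-.058,z] for z in (.05,.097,.112,.13)]))*8-np.array([260*8,190*8]))
E
```

```text
(205, 287) [ 0.455 -0.06   0.1  ]
(205, 287) [ 0.446 -0.077  0.12 ]
(205, 287) [ 0.437 -0.094  0.14 ]
(205, 287) [ 0.429 -0.11   0.16 ]
(205, 287) [ 0.42  -0.127  0.18 ]
(415, 200) [ 0.536 -0.062  0.1  ]
(415, 200) [ 0.525 -0.079  0.12 ]
(415, 200) [ 0.514 -0.096  0.14 ]
(415, 200) [ 0.504 -0.112  0.16 ]
(415, 200) [ 0.493 -0.129  0.18 ]
(150, 265) [ 0.445 -0.042  0.1  ]
(150, 265) [ 0.436 -0.059  0.12 ]
(150, 265) [ 0.427 -0.076  0.14 ]
(150, 265) [ 0.419 -0.093  0.16 ]
(150, 265) [ 0.41 -0.11  0.18]
(205, 215) [ 0.472 -0.031  0.1  ]
(205, 215) [ 0.463 -0.049  0.12 ]
(205, 215) [ 0.453 -0.066  0.14 ]
(205, 215) [ 0.444 -0.083  0.16 ]
(205, 215) [ 0.435 -0.101  0.18 ]
(230, 300) [ 0.459 -0.07   0.1  ]
(230, 300) [ 0.45  -0.086  0.12 ]
(230, 300) [ 0.441 -0.103  0.14 ]
(230, 300) [ 0.432 -0.119  0.16 ]
(230, 300) [ 0.423 -0.136  0.18 ]
[[217.55363732 378.74161407]
 [214.13934964 283.52562403]
 [213.01245248 252.09926537]
 [211.63533728 213.69494822]]
```

```bash
python3 - <<'E'
from h import *
def g(n): return cv2.imread(f'pics/{n}.png').astype(np.float32)
for roi,nm in [((295,232,330,270),'block+button'),((330,290,375,335),'right plate'),((280,245,300,265),'clamp left')]:
    x0,y0,x1,y1=roi
    a=cv2.cvtColor(g('s2'),cv2.COLOR_BGR2GRAY)[y0:y1,x0:x1]
    for n in('scene0','s4','s7'):
        b=cv2.cvtColor(g(n),cv2.COLOR_BGR2GRAY)[y0:y1,x0:x1]
        print(nm,n,cv2.phaseCorrelate(a,b,cv2.createHanningWindow(a.shape[::-1],cv2.CV_32F)))
for n in('scene0','s2','s4','s7'):
    im=g(n)[250:270,305:325]; m=(im[:,:,2]>180)&(im[:,:,1]<90)
    w=np.clip(im[:,:,2]-im[:,:,1]-60,0,None)*(im[:,:,0]<120)
    ys,xs=np.mgrid[250:270,305:325]; print(n,m.sum(),(w*xs).sum()/w.sum(),(w*ys).sum()/w.sum(),w.sum())
E
python3 -c "
import cv2,numpy as np
ims=[cv2.resize(cv2.imread(f'pics/{n}.png')[235:275,290:335],None,fx=8,fy=8,interpolation=cv2.INTER_NEAREST) for n in('s2','s4')]
cv2.imwrite('pics/cmp.png',np.hstack(ims))"
```

```text
block+button scene0 ((0.049733427447044676, 0.04249068749856022), 0.983115925391515)
block+button s4 ((0.27300797889911266, 0.1980462205764546), 0.9624662415848838)
block+button s7 ((0.0190764158835961, 0.11754437430757747), 1.020265863670243)
right plate scene0 ((0.5236741083877874, 0.4850940543087354), 0.9690619359193025)
right plate s4 ((0.8862919425105602, 0.5051602035916787), 0.6646526473245503)
right plate s7 ((1.2492871092671898, 0.5027761581747114), 0.5160140275366513)
clamp left scene0 ((-0.06448011063617187, 0.04254810600028058), 0.9918538820743561)
clamp left s4 ((-0.17904544554314583, 0.717594806259994), 0.6820814859867096)
clamp left s7 ((-0.5911198508795437, 1.1863770398742197), 0.2319201946258545)
scene0 5 314.6622889305816 259.81613508442774 1066.0
s2 4 314.6607142857143 259.81646825396825 1008.0
s4 5 315.1364063969896 260.12135465663215 1063.0
s7 4 314.6779661016949 259.83250249252245 1003.0
```

View pics/cmp.png

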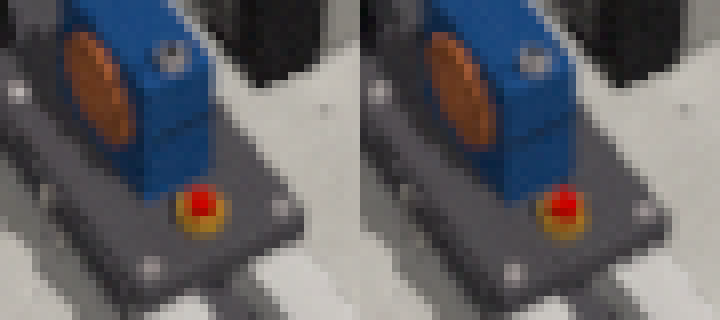

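>>> carry_out:
  steps:
    - {"xyz": [0, 1.0, 0], "rot": [0, 0, 0]}
    - {"xyz": [0, 1.0, -1], "rot": [0, 0, 0]}
    - {"xyz": [0, 1.0, -1.9], "rot": [0, 0, 0]}
    - {"xyz": [0, 0.5, -1.9], "rot": [0, 0, 0]}
    - {"xyz": [0, 0.2, -1.9], "rot": [0, 0, 0]}
    - {"xyz": [0, -0.1, -1.9], "rot": [0, 0, 0]}
    - {"xyz": [0, -0.3, -1.9], "rot": [0, 0, 0]}
    - {"xyz": [0, -0.5, -1.9], "rot": [0, 0, 0]}
    - {"xyz": [0, -0.5, -1.9], "rot": [0, 0, 0]}

```text
t: 5.25
tool_pos: [0.4627, -0.0328, 0.08]
orientation: [-2.245, -2.197, -0.003]
force: [0.9, 5.0, 0.1]
opening: 0.0003
```

```bash
python3 look.py w8;python3 look.py s8 scene; python3 - <<'E'
from h import *
for n in ('w8',): crop(f'pics/{n}.png',f'pics/{n}c.png',90,190,340,270,3.2)
for n in('s2','s4','s7','s8'):
    im=cv2.imread(f'pics/{n}.png').astype(np.float32)[250:270,305:325]
    w=np.clip(im[:,:,2]-im[:,:,1]-60,0,None)*(im[:,:,0]<120)
    ys,xs=np.mgrid[250:270,305:325]; print(n,(w*xs).sum()/w.sum(),(w*ys).sum()/w.sum(),w.sum())
from plant import *
print(read_state()['wrist_torque'])
E
```

```text
5.3 [ 0.4627 -0.0328  0.08  ] [-2.2449e+00 -2.1969e+00 -2.2000e-03] [-0.6  4.8  0.8] 0.0007
5.35 [ 0.4627 -0.0328  0.08  ] [-2.2449e+00 -2.1970e+00 -2.2000e-03] [-0.1  5.4  0.9] 0.0004
s2 314.6607142857143 259.81646825396825 1008.0
s4 315.1364063969896 260.12135465663215 1063.0
s7 314.6779661016949 259.83250249252245 1003.0
s8 314.7197518097208 259.86142709410547 967.0
[ 0.68507291 -0.04824851 -0.02927361]
```

View pics/w8c.png

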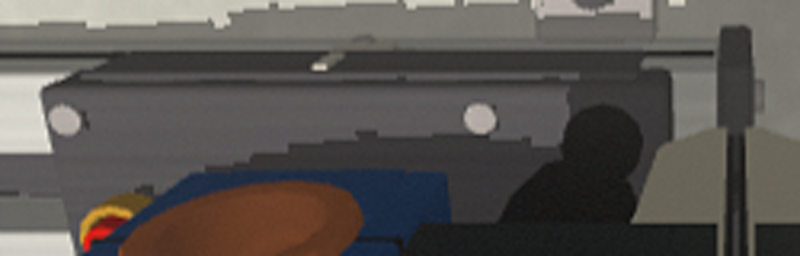

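>>> carry_out:
  steps:
    - {"xyz": [0, -0.1, 0], "rot": [0, 0, 0]}
    - {"xyz": [0, -0.2, 0], "rot": [0, 0, 0]}
    - {"xyz": [0, -0.3, 0], "rot": [0, 0, 0]}
    - {"xyz": [0, -0.4, 0], "rot": [0, 0, 0]}
    - {"xyz": [0, -0.4, 0], "rot": [0, 0, 0]}

```text
t: 5.85
tool_pos: [0.4626, -0.0341, 0.08]
orientation: [-2.242, -2.196, -0.007]
force: [0.8, 19.9, 3.6]
opening: 0.0005
```

```bash
python3 look.py s9 scene; python3 - <<'E'
from h import *
for n in('s8','s9'):
    im=cv2.imread(f'pics/{n}.png').astype(np.float32)[250:270,305:325]
    w=np.clip(im[:,:,2]-im[:,:,1]-60,0,None)*(im[:,:,0]<120)
    ys,xs=np.mgrid[250:270,305:325]; print(n,(w*xs).sum()/w.sum(),(w*ys).sum()/w.sum(),w.sum())
from plant import *
print(read_state()['wrist_torque'])
E
```

```text
5.9 [ 0.4626 -0.0342  0.08  ] [-2.2417 -2.1957 -0.0066] [-0.4 19.4  3.8] 0.0007
s8 314.7197518097208 259.86142709410547 967.0
s9 315.0985365853659 260.04 1025.0
[ 2.76793953  0.03091202 -0.00700228]
```

>>> carry_out:
  steps:
    - {"xyz": [0, -0.1, 0], "rot": [0, 0, 0]}
    - {"xyz": [0, -0.2, 0], "rot": [0, 0, 0]}
    - {"xyz": [0, -0.2, 0], "rot": [0, 0, 0]}

```text
t: 6.2
tool_pos: [0.4626, -0.0346, 0.08]
orientation: [-2.24, -2.194, -0.01]
force: [-0.4, 28.2, 6.2]
opening: 0.0006
```

```bash
python3 look.py s10 scene; python3 - <<'E'
from h import *
for n in('s8','s10'):
    im=cv2.imread(f'pics/{n}.png').astype(np.float32)[250:270,305:325]
    w=np.clip(im[:,:,2]-im[:,:,1]-60,0,None)*(im[:,:,0]<120)
    ys,xs=np.mgrid[250:270,305:325]; print(n,(w*xs).sum()/w.sum(),(w*ys).sum()/w.sum(),w.sum())
E
```

```text
6.25 [ 0.4626 -0.0346  0.08  ] [-2.24   -2.1946 -0.0095] [-0.3 27.6  5.5] 0.0006
s8 314.7197518097208 259.86142709410547 967.0
s10 315.13544668587895 260.0768491834774 1041.0
```

```bash
python3 - <<'E'
from h import *
import pickle
for n,(u,v) in {'w1':(590,148),'w3':(518,108),'w7':(597,115),'w8':(600,143)}.items():
    C=pickle.load(open(f'pics/{n}.pkl','rb'))
    p=(u/3.2,175+v/3.2) if n=='w1' else (90+u/3.2,190+v/3.2)
    for z in(.05,.06,.07): print(n,onz(C,*p,z).round(4))
C=pickle.load(open('pics/w1.pkl','rb')); D=pickle.load(open('pics/s2.pkl','rb'))
# grip ball w1 & s2
print(tri([ray(C,512/3.2,175+203/3.2),ray(D,260+115/4,190+140/4)]))
E
python3 -c "
from h import *
crop('pics/w1.png','pics/w1k.png',130,195,215,265,9)
crop('pics/s2.png','pics/s2k.png',270,215,310,255,14)"
```

```text
w1 [ 0.4624 -0.0573  0.05  ]
w1 [ 0.4587 -0.0524  0.06  ]
w1 [ 0.455  -0.0474  0.07  ]
w3 [ 0.4627 -0.0594  0.05  ]
w3 [ 0.459  -0.0569  0.06  ]
w3 [ 0.4552 -0.0543  0.07  ]
w7 [ 0.4625 -0.0593  0.05  ]
w7 [ 0.4587 -0.0576  0.06  ]
w7 [ 0.4549 -0.0559  0.07  ]
w8 [ 0.4619 -0.0601  0.05  ]
w8 [ 0.4577 -0.0584  0.06  ]
w8 [ 0.4535 -0.0568  0.07  ]
(array([ 0.46398726, -0.06215577,  0.10047435]), [np.float64(0.0002662470805130275), np.float64(0.0002662470805129762)])
```

View pics/w1k.png

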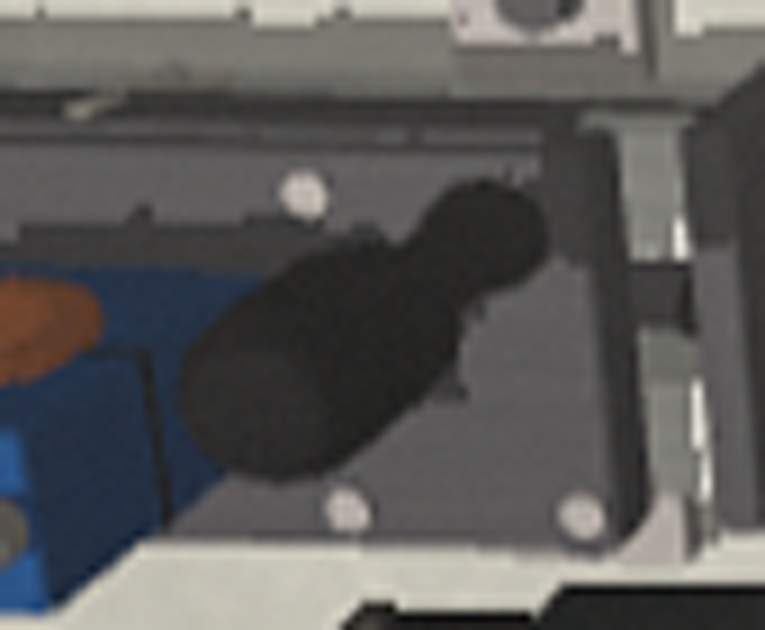

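View pics/s2k.png

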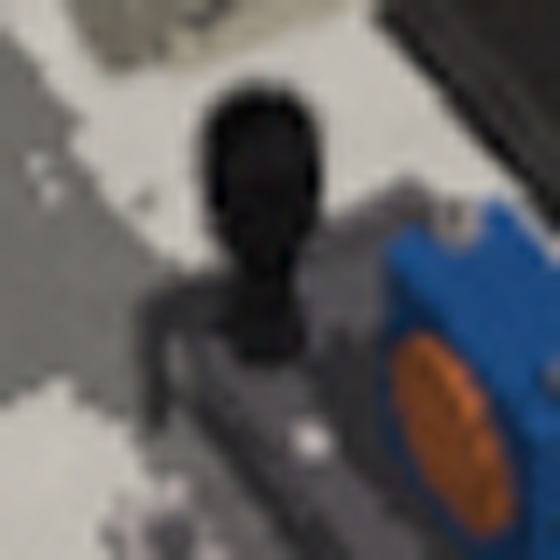

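>>> carry_out:
  steps:
    - {"xyz": [0, 1.5, 0], "rot": [0, 0, 0]}
    - {"xyz": [0, 2.0, 3], "rot": [0, 0, 0]}
    - {"xyz": [0, 2.0, 7.5], "rot": [0, 0, 0]}
    - {"xyz": [0, 0, 8.5], "rot": [0, 0, 0]}
    - {"xyz": [0, -2.2, 8.5], "rot": [0, 0, 0]}
    - {"xyz": [0, -2.2, 8.5], "rot": [0, 0, 0]}
    - {"xyz": [0, -2.2, 8.5], "rot": [0, 0, 0]}
  grip: 0.34
  force: 30

```text
t: 6.95
tool_pos: [0.4623, -0.0615, 0.1645]
orientation: [-2.246, -2.196, 0.0]
force: [-0.4, 0.6, 0.6]
opening: 0.0317
```

```bash
python3 look.py w11;python3 look.py s11 scene; python3 -c "
from h import *
crop('pics/s11.png','pics/s11c.png',260,190,340,260,8)"
```

```text
7.0 [ 0.4622 -0.0611  0.1643] [-2.2454e+00 -2.1962e+00  2.0000e-04] [0.2 0.2 0.5] 0.032
7.05 [ 0.4621 -0.0609  0.1642] [-2.2445e+00 -2.1968e+00  5.0000e-04] [ 0.7 -1.1 -0.6] 0.0316
```

View pics/w11.png

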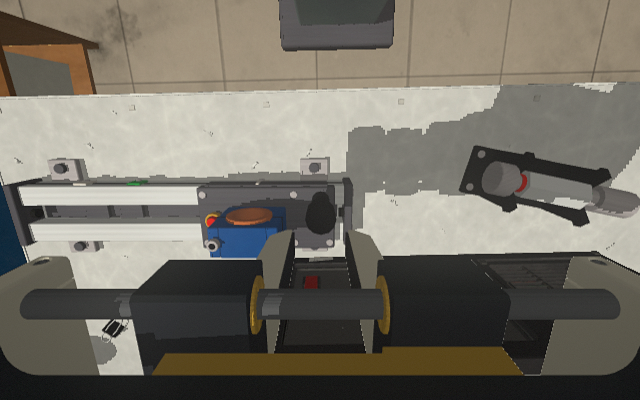

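View pics/s11c.png

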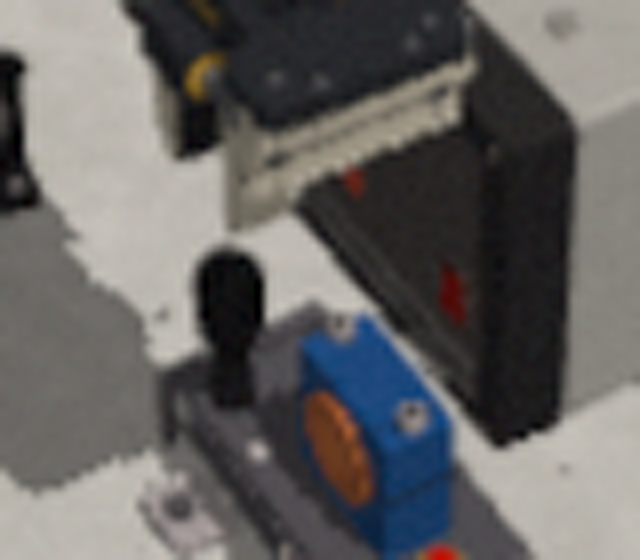

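```bash
python3 - <<'E'
from h import *
import pickle
crop('pics/w11.png','pics/w11c.png',180,170,370,270,4.2)
C=pickle.load(open('pics/w11.pkl','rb'))
print(proj(C,np.array([[.463,-.061,.115],[.463,-.061,.05]])))
E
```

```text
[[319.20332196 225.40146479]
 [319.16985387 200.77666623]]
```

View pics/w11c.png

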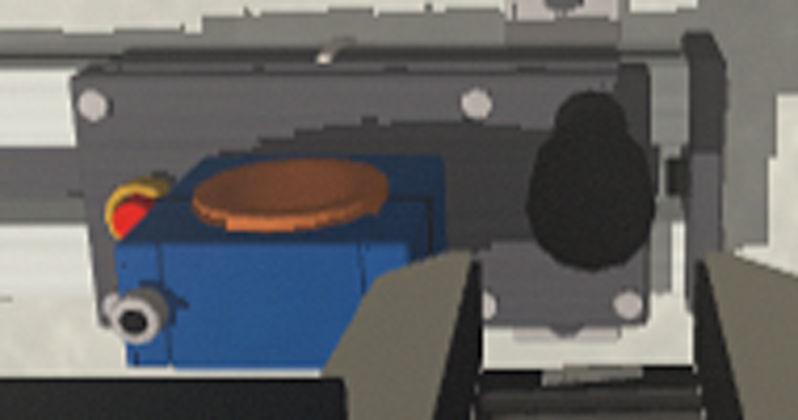

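>>> carry_out:
  steps:
    - {"xyz": [0, 0.05, -2], "rot": [0, 0, 0]}
    - {"xyz": [0, 0.05, -4], "rot": [0, 0, 0]}
    - {"xyz": [0, 0.05, -5.5], "rot": [0, 0, 0]}
    - {"xyz": [0, 0.05, -6.7], "rot": [0, 0, 0]}
    - {"xyz": [0, 0.05, -6.7], "rot": [0, 0, 0]}

```text
t: 7.55
tool_pos: [0.4609, -0.06, 0.0955]
orientation: [-2.242, -2.196, 0.003]
force: [0.2, -1.3, -1.1]
opening: 0.0313
```

>>> carry_out:
  steps:
    - {"xyz": [0, 0, 0], "rot": [0, 0, 0]}
    - {"xyz": [0, 0, 0], "rot": [0, 0, 0]}
    - {"xyz": [0, 0, 0], "rot": [0, 0, 0]}
    - {"xyz": [0, 0, 0], "rot": [0, 0, 0]}
  grip: 0.15
  force: 30

```text
t: 7.95
tool_pos: [0.4628, -0.0608, 0.0983]
orientation: [2.245, 2.197, 0.001]
force: [0.1, 0.9, 0.8]
opening: 0.023
```

>>> carry_out:
  steps:
    - {"xyz": [0, -0.1, 0], "rot": [0, 0, 0]}
    - {"xyz": [0, -0.2, 0], "rot": [0, 0, 0]}
    - {"xyz": [0, -0.3, 0], "rot": [0, 0, 0]}
    - {"xyz": [0, -0.4, 0], "rot": [0, 0, 0]}
    - {"xyz": [0, -0.5, 0], "rot": [0, 0, 0]}
    - {"xyz": [0, -0.5, 0], "rot": [0, 0, 0]}

```text
t: 8.55
tool_pos: [0.4628, -0.0617, 0.0982]
orientation: [-2.241, -2.195, -0.009]
force: [-0.7, 24.6, 6.1]
opening: 0.0233
```

```bash
python3 look.py s12 scene; python3 - <<'E'
from h import *
for n in('s8','s12'):
    im=cv2.imread(f'pics/{n}.png').astype(np.float32)[250:270,305:325]
    w=np.clip(im[:,:,2]-im[:,:,1]-60,0,None)*(im[:,:,0]<120)
    ys,xs=np.mgrid[250:270,305:325]; print(n,(w*xs).sum()/w.sum(),(w*ys).sum()/w.sum(),w.sum())
E
```

```text
8.6 [ 0.4628 -0.0617  0.0982] [-2.2407 -2.195  -0.009 ] [-1.3 24.3  6.6] 0.0233
s8 314.7197518097208 259.86142709410547 967.0
s12 314.9186507936508 260.04464285714283 1008.0
```

>>> carry_out:
  steps:
    - {"xyz": [0, -0.1, 0], "rot": [0, 0, 0]}
    - {"xyz": [0, -0.2, 0], "rot": [0, 0, 0]}
    - {"xyz": [0, -0.3, 0], "rot": [0, 0, 0]}
    - {"xyz": [0, -0.3, 0], "rot": [0, 0, 0]}
  force: 50

```text
t: 9.0
tool_pos: [0.4628, -0.0621, 0.0982]
orientation: [-2.238, -2.193, -0.014]
force: [-1.0, 37.2, 9.4]
opening: 0.0228
```

```bash
python3 look.py w13; python3 look.py s13 scene; python3 - <<'E'
from h import *
from plant import *
s=read_state(); print(s['force'],s['wrist_torque'],s['joint_torque'])
for n in('s7','s8','s12','s13'):
    im=cv2.imread(f'pics/{n}.png').astype(np.float32)[250:270,305:325]
    w=np.clip(im[:,:,2]-im[:,:,1]-60,0,None)*(im[:,:,0]<120)
    ys,xs=np.mgrid[250:270,305:325]; print(n,(w*xs).sum()/w.sum(),(w*ys).sum()/w.sum(),w.sum())
crop('pics/w13.png','pics/w13c.png',0,180,360,270,2.2)
crop('pics/s13.png','pics/s13c.png',260,190,340,290,6)
E
```

```text
9.05 [ 0.4628 -0.0621  0.0982] [-2.2375 -2.1934 -0.0136] [-0.9 36.8 10.2] 0.0226
9.1 [ 0.4628 -0.0621  0.0982] [-2.2375 -2.1935 -0.0135] [-1.5 37.5 10.1] 0.0227
[-1.47056645 37.51376049 10.1246221 ] [ 6.07047107  0.17834777 -0.09761602] [-16.97854042 -36.92653656 -46.52547598 -11.95690781  -3.62047993
  -0.06937132]
s7 314.6779661016949 259.83250249252245 1003.0
s8 314.7197518097208 259.86142709410547 967.0
s12 314.9186507936508 260.04464285714283 1008.0
s13 314.98954372623575 260.0019011406844 1052.0
```

View pics/w13c.png

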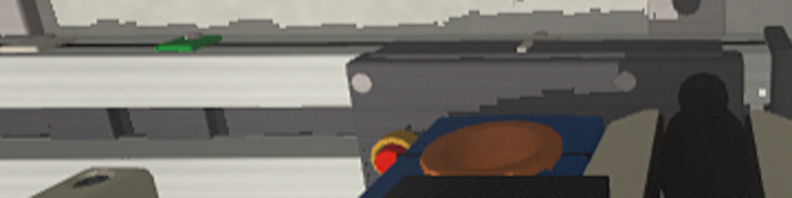

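View pics/s13c.png

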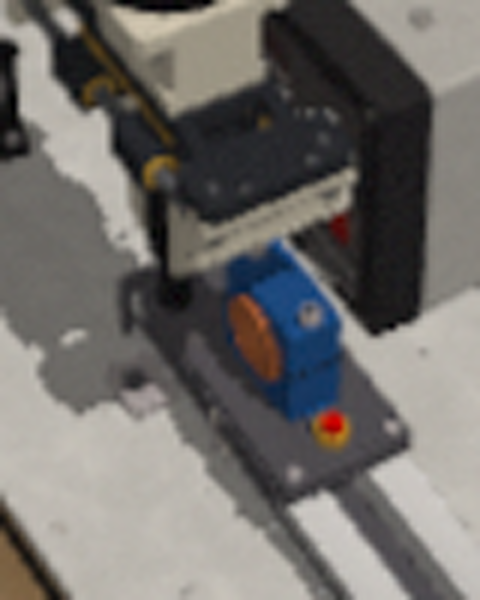

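>>> carry_out:
  steps:
    - {"xyz": [0, 0, 0.1], "rot": [0, 0, 0]}
    - {"xyz": [0, 0, 0.3], "rot": [0, 0, 0]}
    - {"xyz": [0, 0, 0.3], "rot": [0, 0, 0]}

```text
t: 9.4
tool_pos: [0.4626, -0.0621, 0.0984]
orientation: [-2.238, -2.193, -0.014]
force: [14.0, 34.3, -18.2]
opening: 0.0229
```

```bash
python3 - <<'E'
from plant import *
s=read_state(); print(s['force'],s['wrist_torque'],s['tool_pos'])
E
```

```text
[ 13.96240244  34.3358744  -18.1716652 ] [ 5.39290086 -2.45500295 -0.07180253] [ 0.46259565 -0.06210743  0.09841059]
```

>>> carry_out:
  steps:
    - {"xyz": [0, -0.1, -0.2], "rot": [0, 0, 0]}
    - {"xyz": [0, -0.2, -0.2], "rot": [0, 0, 0]}
    - {"xyz": [0, -0.2, -0.2], "rot": [0, 0, 0]}

```text
t: 9.7
tool_pos: [0.4627, -0.0624, 0.0983]
orientation: [-2.235, -2.192, -0.017]
force: [3.8, 45.4, 3.6]
opening: 0.0224
```

>>> carry_out:
  steps:
    - {"xyz": [0, -0.1, 0], "rot": [0, 0, 0]}
    - {"xyz": [0, -0.2, 0], "rot": [0, 0, 0]}
    - {"xyz": [0, -0.3, 0], "rot": [0, 0, 0]}
    - {"xyz": [0, -0.3, 0], "rot": [0, 0, 0]}

```text
t: 10.1
tool_pos: [0.4625, -0.0729, 0.0983]
orientation: [-2.244, -2.198, -0.001]
force: [3.1, 1.4, -7.6]
opening: 0.0225
```

```bash
python3 look.py s14 scene; python3 - <<'E'
from h import *
for n in('s7','s13','s14'):
    im=cv2.imread(f'pics/{n}.png').astype(np.float32)[250:270,305:325]
    w=np.clip(im[:,:,2]-im[:,:,1]-60,0,None)*(im[:,:,0]<120)
    ys,xs=np.mgrid[250:270,305:325]; print(n,(w*xs).sum()/w.sum(),(w*ys).sum()/w.sum(),w.sum())
E
```

```text
10.15 [ 0.4625 -0.0733  0.0983] [-2.2444e+00 -2.1978e+00 -1.1000e-03] [ 3.1  2.8 -7.8] 0.0228
s7 314.6779661016949 259.83250249252245 1003.0
s13 314.98954372623575 260.0019011406844 1052.0
s14 317.2253886010363 262.3894645941278 1158.0
```

>>> carry_out:
  steps:
    - {"xyz": [0, -0.4, -0.08], "rot": [0, 0, 0]}
    - {"xyz": [-0.05, -1.2, -0.08], "rot": [0, 0, 0]}
    - {"xyz": [-0.05, -2.2, -0.08], "rot": [0, 0, 0]}
    - {"xyz": [-0.1, -3.2, -0.08], "rot": [0, 0, 0]}
    - {"xyz": [-0.1, -4.2, -0.08], "rot": [0, 0, 0]}
    - {"xyz": [-0.12, -5.2, -0.08], "rot": [0, 0, 0]}
    - {"xyz": [-0.15, -6.2, -0.08], "rot": [0, 0, 0]}
    - {"xyz": [-0.17, -7.2, -0.08], "rot": [0, 0, 0]}
    - {"xyz": [-0.2, -8.0, -0.08], "rot": [0, 0, 0]}
    - {"xyz": [-0.2, -8.0, -0.08], "rot": [0, 0, 0]}
  force: 20

```text
t: 11.15
tool_pos: [0.4609, -0.1549, 0.0983]
orientation: [2.245, 2.195, 0.001]
force: [4.3, -1.5, -2.8]
opening: 0.0231
```

```bash
python3 look.py w15; python3 look.py s15 scene; python3 - <<'E'
from h import *
crop('pics/w15.png','pics/w15c.png',120,170,360,270,3.3)
crop('pics/s15.png','pics/s15c.png',270,210,380,330,5)
E
```

```text
11.2 [ 0.4609 -0.155   0.0983] [2.2448 2.195  0.    ] [ 3.3 -1.7 -2.8] 0.0233
11.25 [ 0.4609 -0.1549  0.0983] [ 2.2445e+00  2.1951e+00 -3.0000e-04] [ 3.8 -2.5 -3.8] 0.0231
```

View pics/w15c.png

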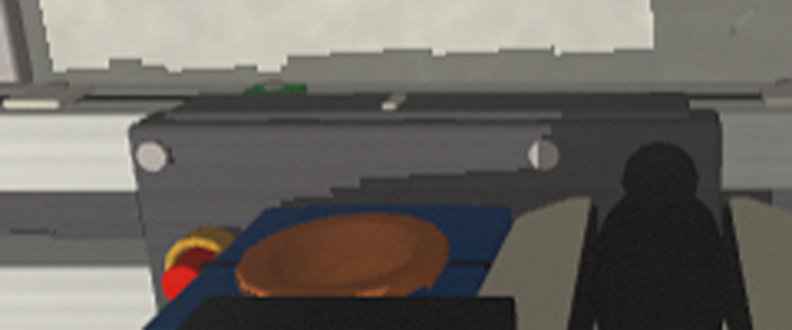

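View pics/s15c.png

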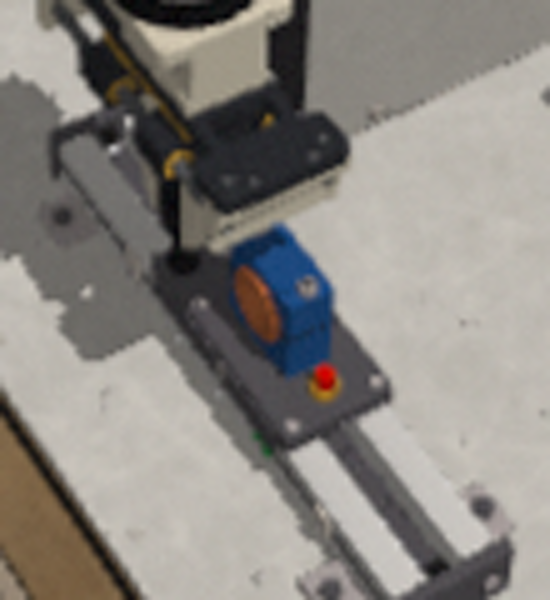

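>>> carry_out:
  steps:
    - {"xyz": [0.05, -0.5, -0.03], "rot": [0, 0, 0]}
    - {"xyz": [0.03, -1.0, -0.03], "rot": [0, 0, 0]}
    - {"xyz": [0.02, -1.5, -0.03], "rot": [0, 0, 0]}
    - {"xyz": [0.02, -1.9, -0.03], "rot": [0, 0, 0]}
    - {"xyz": [0.01, -2.0, -0.03], "rot": [0, 0, 0]}
    - {"xyz": [0.01, -2.1, -0.03], "rot": [0, 0, 0]}
    - {"xyz": [0.01, -2.2, -0.03], "rot": [0, 0, 0]}

```text
t: 11.95
tool_pos: [0.4606, -0.1758, 0.0982]
orientation: [2.245, 2.198, 0.0]
force: [-1.7, 2.8, 6.1]
opening: 0.0233
```

```bash
cat > btn.py <<'E'
from h import *
import sys
crop(f'pics/{sys.argv[1]}.png','pics/_t.png',0,0,10,10,1)
E
python3 look.py w16; python3 -c "
from h import *
crop('pics/w16.png','pics/w16c.png',120,200,360,270,3.3)"
```

```text
12.0 [ 0.4606 -0.1762  0.0982] [ 2.2446e+00  2.1973e+00 -6.0000e-04] [-1.5 -1.4  4.6] 0.0233
```

View pics/w16c.png

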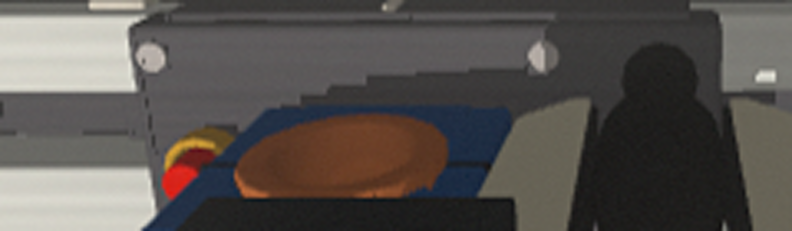

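>>> carry_out:
  steps:
    - {"xyz": [0, -0.1, 0.02], "rot": [0, 0, 0]}
    - {"xyz": [0, -0.2, 0.03], "rot": [0, 0, 0]}
    - {"xyz": [0, -0.3, 0.03], "rot": [0, 0, 0]}
    - {"xyz": [0, -0.4, 0.03], "rot": [0, 0, 0]}

```text
t: 12.4
tool_pos: [0.4605, -0.1802, 0.0982]
orientation: [2.245, 2.197, -0.001]
force: [-1.7, 2.7, 7.7]
opening: 0.0233
```

>>> carry_out:
  steps:
    - {"xyz": [0, -0.1, 0], "rot": [0, 0, 0]}
    - {"xyz": [0, -0.2, 0], "rot": [0, 0, 0]}

```text
t: 12.6
tool_pos: [0.4605, -0.1806, 0.0982]
orientation: [-2.244, -2.196, -0.003]
force: [-2.0, 12.2, 10.0]
opening: 0.0235
```

>>> carry_out:
  steps:
    - {"xyz": [0, -0.1, 0], "rot": [0, 0, 0]}
    - {"xyz": [0, -0.2, 0], "rot": [0, 0, 0]}

```text
t: 12.8
tool_pos: [0.4605, -0.181, 0.0982]
orientation: [-2.241, -2.195, -0.005]
force: [-3.3, 19.4, 14.3]
opening: 0.0231
```

```bash
python3 look.py w17; python3 look.py s17 scene; python3 -c "
from h import *
crop('pics/w17.png','pics/w17c.png',120,200,360,270,3.3)
crop('pics/s17.png','pics/s17c.png',290,230,380,330,6)"
```

```text
12.85 [ 0.4605 -0.1809  0.0982] [-2.2413 -2.195  -0.0055] [-2.4 16.1 13.5] 0.0231
12.9 [ 0.4605 -0.1809  0.0982] [-2.2413 -2.1952 -0.0053] [-3.6 16.9 13.5] 0.0235
```

View pics/w17c.png

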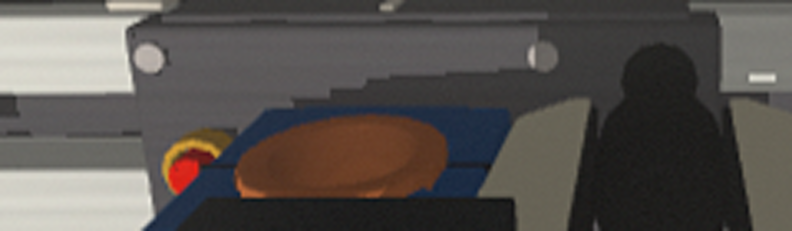

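View pics/s17c.png

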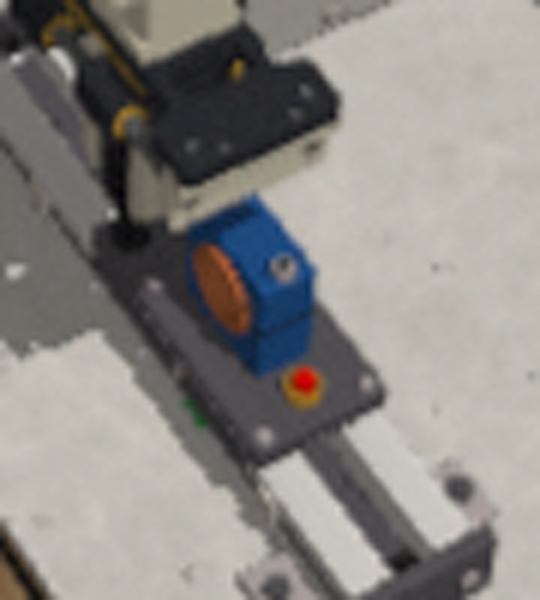

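>>> carry_out:
  steps:
    - {"xyz": [0, 0.2, 0.07], "rot": [0, 0, 0]}
    - {"xyz": [0, 0.35, 0.13], "rot": [0, 0, 0]}
    - {"xyz": [0, 0.35, 0.13], "rot": [0, 0, 0]}

```text
t: 13.2
tool_pos: [0.4604, -0.1803, 0.0983]
orientation: [2.245, 2.198, -0.0]
force: [4.4, -1.3, -7.4]
opening: 0.0228
```

>>> carry_out:
  steps:
    - {"xyz": [0, 0, 0], "rot": [0, 0, 0]}
    - {"xyz": [0, 0, 0], "rot": [0, 0, 0]}
    - {"xyz": [0, 0, 0], "rot": [0, 0, 0]}
  grip: 0.36

```text
t: 13.5
tool_pos: [0.4604, -0.1805, 0.0993]
orientation: [-2.245, -2.197, 0.0]
force: [-0.2, 0.6, 0.6]
opening: 0.0332
```

>>> carry_out:
  steps:
    - {"xyz": [0, 0, 2], "rot": [0, 0, 0]}
    - {"xyz": [0, 0, 5], "rot": [0, 0, 0]}
    - {"xyz": [0, 0, 9], "rot": [0, 0, 0]}
    - {"xyz": [0, -1, 12], "rot": [0, 0, 0]}
    - {"xyz": [-1, -2, 13], "rot": [0, 0, 0]}
    - {"xyz": [-1, -2, 13], "rot": [0, 0, 0]}
    - {"xyz": [-1, -2, 13], "rot": [0, 0, 0]}

```text
t: 14.2
tool_pos: [0.4497, -0.2003, 0.2277]
orientation: [-2.245, -2.195, 0.0]
force: [-0.7, 0.7, 0.1]
opening: 0.0335
```

```bash
python3 look.py w20; python3 look.py s20 scene; python3 look.py t20 top; python3 -c "
from h import *
crop('pics/w20.png','pics/w20c.png',120,150,390,270,2.9)
crop('pics/s20.png','pics/s20c.png',290,220,380,320,6)"
```

```text
14.25 [ 0.4495 -0.1999  0.2271] [-2.2439e+00 -2.1947e+00  9.0000e-04] [ 0.   0.5 -0.2] 0.0335
14.3 [ 0.4495 -0.1997  0.2269] [-2.2431e+00 -2.1948e+00  1.2000e-03] [ 0.7 -0.4  0.8] 0.0332
14.35 [ 0.4496 -0.1996  0.227 ] [-2.2428e+00 -2.1951e+00  1.2000e-03] [ 0.6 -0.3  0.9] 0.0329
```

View pics/w20.png

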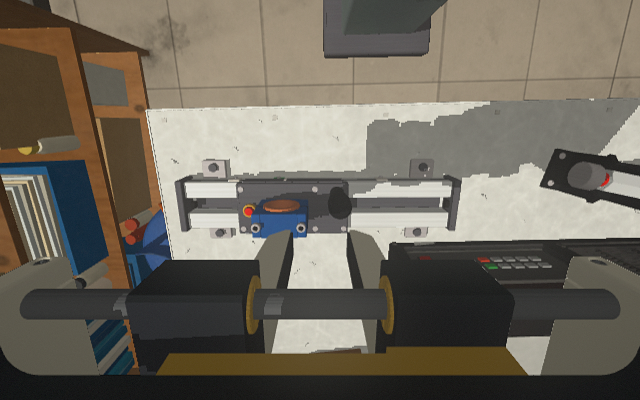

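View pics/w20c.png

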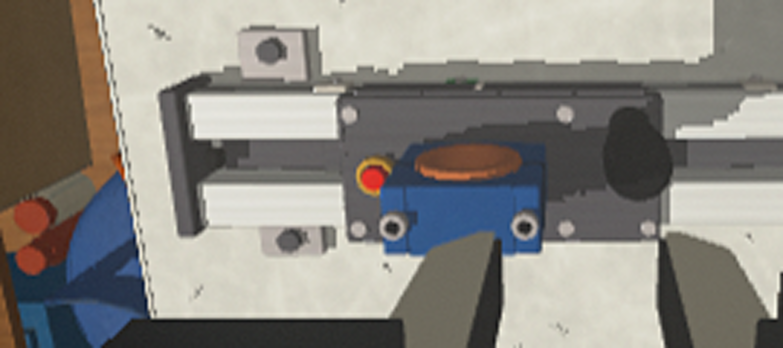

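View pics/s20c.png

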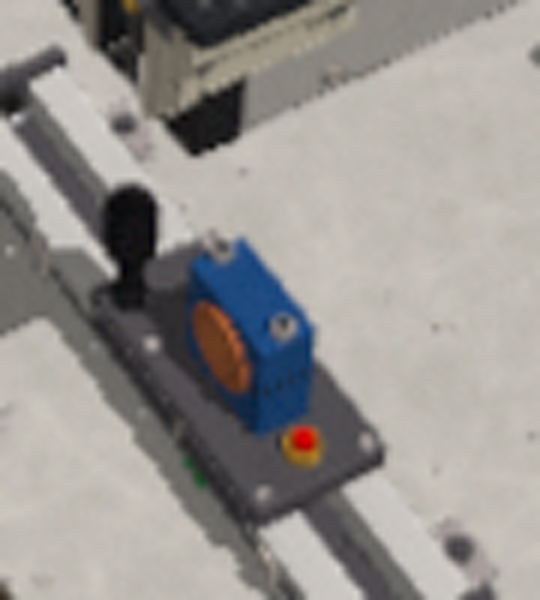

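```bash
python3 - <<'E'
from h import *
import pickle
W=pickle.load(open('pics/w20.pkl','rb'));S=pickle.load(open('pics/s20.pkl','rb'))
w=lambda u,v:(120+u/2.9,150+v/2.9)
s=lambda u,v:(290+u/6,220+v/6)
P=lambda n,u,v,z: print(n,onz(W,*w(u,v),z).round(4))
print('ring tri',tri([ray(W,*w(468,161)),ray(S,*s(221,347))]))
print('button tri',tri([ray(W,*w(372,178)),ray(S,*s(303,440))]))
P('ring',468,161,.076);P('ringL',413,163,.076);P('ringR',523,161,.076)
for n,u,v in [('fl',384,186),('fr',545,190),('rl',384,253),('rr',542,251)]: P(n,u,v,.108)
P('boltL',392,227,.112);P('boltR',524,227,.112)
for n,u,v in [('sad bolt fl',349,115),('fr',566,114),('rl',358,230),('rr',648,229),('rm',566,229)]: P(n,u,v,.05)
P('knobtop',638,170,.115); P('knobfoot',629,125,.05)
# rail plates from full picture
for n,u,v,z in [('Rplate f',178,178,.036),('Rplate r',182,231,.036),('Lplate f',458,177,.036),('Lplate r',455,230,.036)]: print(n,onz(W,u,v,z).round(4))
# silver rail edges
im=cv2.imread('pics/w20.png'); g=im.astype(int)
for u in (200,215,230,370,390,410,430):
    col=g[150:250,u].sum(1); d=np.abs(np.diff(col)); idx=np.where(d>90)[0]+150; print(u,idx)
E
```

```text
ring tri (array([ 0.46686273, -0.24185029,  0.07178739]), [np.float64(0.00017966096801699094), np.float64(0.00017966096801682365)])
button tri (array([ 0.4796991 , -0.28489598,  0.04956149]), [np.float64(9.900787525099836e-05), np.float64(9.900787525090387e-05)])
ring [ 0.4654 -0.2412  0.076 ]
ringL [ 0.4657 -0.262   0.076 ]
ringR [ 0.4659 -0.2205  0.076 ]
fl [ 0.4639 -0.2656  0.108 ]
fr [ 0.4666 -0.2111  0.108 ]
rl [ 0.4884 -0.2677  0.108 ]
rr [ 0.4889 -0.2129  0.108 ]
boltL [ 0.4772 -0.2632  0.112 ]
boltR [ 0.4783 -0.2185  0.112 ]
sad bolt fl [ 0.4528 -0.2917  0.05  ]
fr [ 0.4545 -0.2043  0.05  ]
rl [ 0.5024 -0.2927  0.05  ]
rr [ 0.5048 -0.1713  0.05  ]
rm [ 0.504  -0.2057  0.05  ]
knobtop [ 0.458 -0.18   0.115]
knobfoot [ 0.4596 -0.179   0.05  ]
Rplate f [ 0.44   -0.3692  0.036 ]
Rplate r [ 0.5083 -0.3748  0.036 ]
Lplate f [ 0.4467 -0.0322  0.036 ]
Lplate r [ 0.5152 -0.0286  0.036 ]
200 [172 181 182 197 212 213]
215 [158 159 160 162 170 171 176 181 182 197 212 213 227 231 233]
230 [166 167 179 182 197 212 213 227]
370 [190 191 196 197 212 234 235]
390 [180 181 182 196 197 211 212 241 242 243]
410 [184 185 196 197 211 212 241 242]
430 [180 181 196 197 211 212 241 243]
```

>>> carry_out:
  steps:
    - {"xyz": [-0.2, 2, 1], "rot": [0, 0, -8.5]}
    - {"xyz": [-0.5, 5, 2], "rot": [0, 0, -17]}
    - {"xyz": [-0.8, 8, 2], "rot": [0, 0, -25.5]}
    - {"xyz": [-1, 11, 2], "rot": [0, 0, -34]}
    - {"xyz": [-1.2, 14, 2], "rot": [0, 0, -42.5]}
    - {"xyz": [-1.4, 17, 2], "rot": [0, 0, -51]}
    - {"xyz": [-1.6, 20, 2], "rot": [0, 0, -59.5]}
    - {"xyz": [-1.8, 22, 2], "rot": [0, 0, -68]}
    - {"xyz": [-2, 24, 2], "rot": [0, 0, -76.5]}
    - {"xyz": [-2, 25, 2], "rot": [0, 0, -85]}
  grip: 0.45

```text
t: 15.35
tool_pos: [0.4296, 0.0515, 0.2478]
orientation: [-3.14, -0.097, 0.004]
force: [0.1, -0.3, -0.2]
opening: 0.0418
```

>>> carry_out:
  steps:
    - {"xyz": [0, 0.5, 0], "rot": [0, 0, -8.5]}
    - {"xyz": [0, 1, 0], "rot": [0, 0, -17]}
    - {"xyz": [0, 1, 0], "rot": [0, 0, -17]}
    - {"xyz": [0, 1, 0], "rot": [0, 0, -17]}

```text
t: 15.75
tool_pos: [0.4301, 0.0598, 0.2483]
orientation: [3.121, -0.354, -0.002]
force: [1.0, 0.3, -0.3]
opening: 0.0417
```

```bash
python3 look.py w21
```

```text
15.8 [0.4302 0.0596 0.2484] [ 3.1213e+00 -3.5450e-01 -1.9000e-03] [ 0.6 -0.   0.4] 0.0417
```

View pics/w21.png

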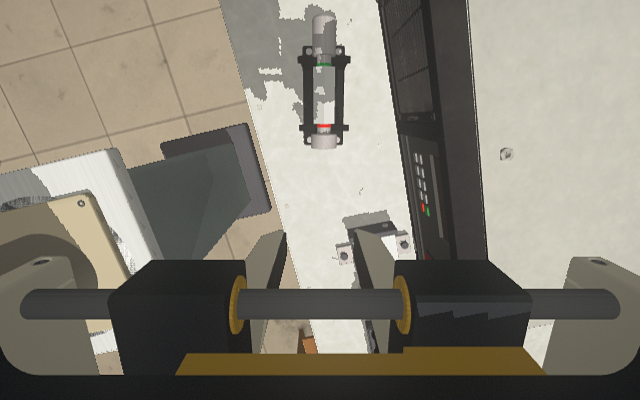

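```bash
python3 - <<'E'
from h import *
crop('pics/w21.png','pics/w21c.png',285,0,365,160,3.7)
E
```

```text
(no output)
```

View pics/w21c.png

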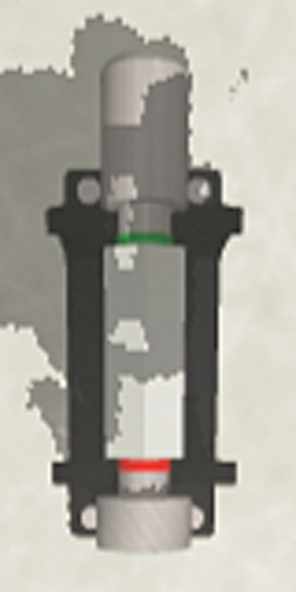

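```bash
python3 - <<'E'
from h import *
import pickle
C=pickle.load(open('pics/w21.pkl','rb'))
b=lambda u,v:(285+u/3.7,v/3.7)
Q={}
for n,u,v,z in [('red',144,464,.052),('green',145,238,.052),('handle r',145,459,.05),('handle g',145,244,.05),('base fl',66,172,.008),('base fr',218,172,.008),('base rl',70,534,.008),('base rr',213,534,.008),('forkgL',48,220,.06),('forkgR',241,220,.06),('forkrL',52,471,.06),('forkrR',236,471,.06)]:
    Q[n]=onz(C,*b(u,v),z); print(n,Q[n].round(4))
d=Q['green']-Q['red']; print(np.linalg.norm(d),np.degrees(np.arctan2(d[1],d[0])),(Q['green']+Q['red'])/2)
d=Q['handle g']-Q['handle r']; print(np.linalg.norm(d),np.degrees(np.arctan2(d[1],d[0])),(Q['handle g']+Q['handle r'])/2)
print('base mid',sum(Q[k] for k in Q if 'base' in k)/4, np.linalg.norm(Q['base fl']-Q['base fr']),np.linalg.norm(Q['base fl']-Q['base rl']))
d=Q['base fl']-Q['base rl'];e=Q['base fr']-Q['base rr'];print([np.degrees(np.arctan2(x[1],x[0])) for x in(d,e)])
print('fork mid',sum(Q[k] for k in Q if 'fork' in k)/4)
from plant import *
s=read_state();Rm=R.from_rotvec(s['orientation']).as_matrix();print(s['tool_pos'],np.degrees(np.arctan2(Rm[1,0],Rm[0,0])),s['q'])
E
```

```text
red [0.4498 0.1248 0.052 ]
green [0.4644 0.1882 0.052 ]
handle r [0.4504 0.1262 0.05  ]
handle g [0.4641 0.187  0.05  ]
base fl [0.4455 0.2205 0.008 ]
base fr [0.4944 0.2092 0.008 ]
base rl [0.4187 0.1057 0.008 ]
base rr [0.4689 0.0942 0.008 ]
forkgL [0.4377 0.1979 0.06  ]
forkgR [0.4921 0.1854 0.06  ]
forkrL [0.4217 0.1293 0.06  ]
forkrR [0.4768 0.1167 0.06  ]
0.06509928424550325 77.04216696782417 [0.45706389 0.15652784 0.052     ]
0.06230063612845583 77.3183959496707 [0.45726013 0.15656201 0.05      ]
base mid [0.45687386 0.15739975 0.008     ] 0.05015846586920684 0.11782710796358957
[np.float64(76.86242624114742), np.float64(77.51132906184496)]
fork mid [0.45706183 0.15734507 0.06      ]
[0.4302068  0.05961392 0.24844989] -12.95996364627477 [ 1.95950382e-02 -3.37191390e-01  1.90059724e+00 -7.46415961e-05
  1.57939521e+00  2.45788267e-01]
```

>>> carry_out:
  steps:
    - {"xyz": [0, 3, -2], "rot": [-1.5, -6.5, 0]}
    - {"xyz": [-0.1, 6.5, -5], "rot": [-3, -13, 0]}
    - {"xyz": [-0.2, 9.5, -9], "rot": [-4.5, -19.5, 0]}
    - {"xyz": [-0.24, 10.4, -11.6], "rot": [-4.5, -19.5, 0]}
    - {"xyz": [-0.24, 10.4, -11.6], "rot": [-4.5, -19.5, 0]}
    - {"xyz": [-0.24, 10.4, -11.6], "rot": [-4.5, -19.5, 0]}
    - {"xyz": [-0.24, 10.4, -11.6], "rot": [-4.5, -19.5, 0]}

```text
t: 16.5
tool_pos: [0.4302, 0.1632, 0.136]
orientation: [3.036, -0.354, 0.541]
force: [-0.5, 0.2, -0.3]
opening: 0.0417
```

```bash
python3 look.py s22 scene; python3 -c "
from h import *
crop('pics/s22.png','pics/s22c.png',210,120,340,250,4.5)
from plant import *
s=read_state();M=R.from_rotvec(s['orientation']).as_matrix();print(M.round(3)); zt=M[:,2]
c=np.array([.4571,.1570,.05]); print('delta cm',(c+.002*zt-s['tool_pos'])*100)
"
```

```text
16.55 [0.4304 0.1631 0.1361] [ 3.036 -0.355  0.541] [ 0.2 -0.  -0.5] 0.0419
[[ 0.913 -0.23   0.337]
 [-0.217 -0.973 -0.076]
 [ 0.345 -0.003 -0.939]]
delta cm [ 2.74186525 -0.62837609 -8.79493148]
```

View pics/s22c.png

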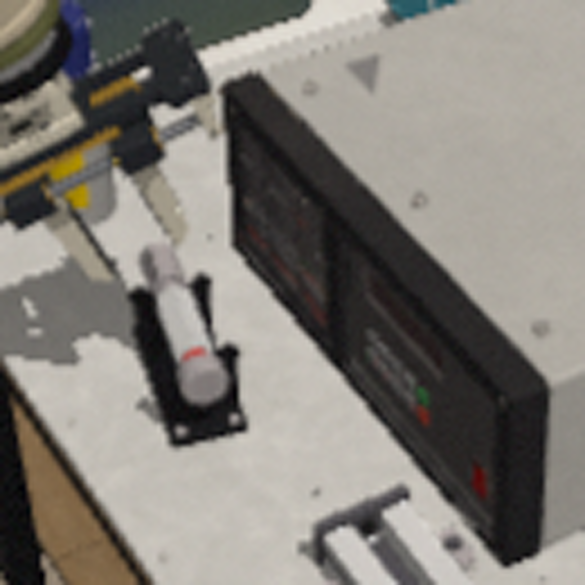

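>>> carry_out:
  steps:
    - {"xyz": [0.8, -0.2, -2.5], "rot": [0, 0, 0]}
    - {"xyz": [1.6, -0.4, -5], "rot": [0, 0, 0]}
    - {"xyz": [2.3, -0.5, -7.2], "rot": [0, 0, 0]}
    - {"xyz": [2.74, -0.63, -8.8], "rot": [0, 0, 0]}
    - {"xyz": [2.74, -0.63, -8.8], "rot": [0, 0, 0]}
    - {"xyz": [2.74, -0.63, -8.8], "rot": [0, 0, 0]}
    - {"xyz": [2.74, -0.63, -8.8], "rot": [0, 0, 0]}

```text
t: 17.25
tool_pos: [0.457, 0.1574, 0.0472]
orientation: [3.036, -0.354, 0.54]
force: [0.1, -0.0, 0.7]
opening: 0.0419
```

```bash
python3 look.py s23 scene; python3 look.py w23; python3 -c "
from h import *
crop('pics/s23.png','pics/s23c.png',210,120,340,250,4.5)
from plant import *
s=read_state();M=R.from_rotvec(s['orientation']).as_matrix(); zt=M[:,2]
c=np.array([.4571,.1570,.05]); print('delta cm',(c+.002*zt-s['tool_pos'])*100)
"
```

```text
17.3 [0.4569 0.1576 0.0471] [ 3.0364 -0.3532  0.5401] [-0.2  0.5  0. ] 0.042
17.35 [0.4566 0.1576 0.0469] [ 3.0364 -0.3528  0.5397] [-0.1  0.  -0.4] 0.042
delta cm [ 0.11268408 -0.07866348  0.12637889]
```

View pics/s23c.png

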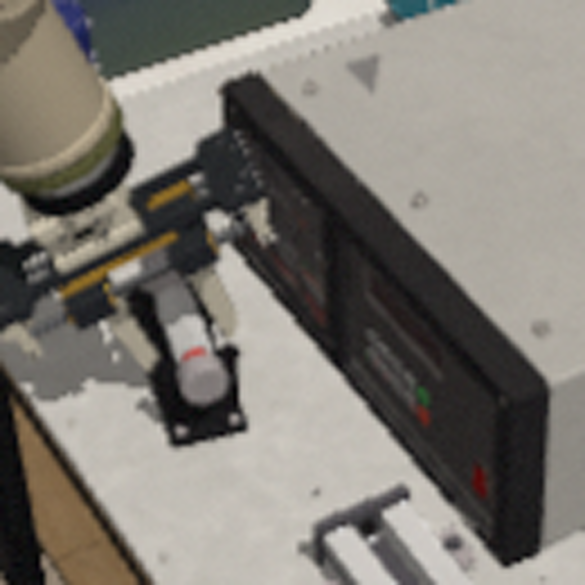

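View pics/w23.png

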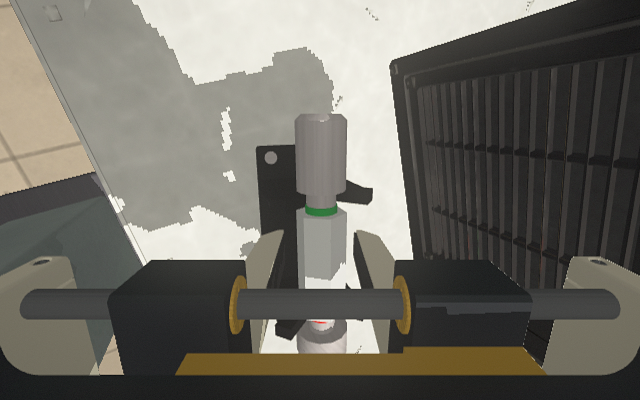

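>>> carry_out:
  steps:
    - {"xyz": [0.1, -0.05, 0.12], "rot": [0, 0, 0]}
    - {"xyz": [0.1, -0.05, 0.12], "rot": [0, 0, 0]}

```text
t: 17.55
tool_pos: [0.457, 0.1571, 0.0472]
orientation: [3.036, -0.352, 0.538]
force: [-0.8, 0.0, 0.0]
opening: 0.0418
```

>>> carry_out:
  steps:
    - {"xyz": [0, 0, 0], "rot": [0, 0, 0]}
    - {"xyz": [0, 0, 0], "rot": [0, 0, 0]}
    - {"xyz": [0, 0, 0], "rot": [0, 0, 0]}
    - {"xyz": [0, 0, 0], "rot": [0, 0, 0]}
    - {"xyz": [0, 0, 0], "rot": [0, 0, 0]}
  grip: 0.15
  force: 40

```text
t: 18.05
tool_pos: [0.4575, 0.157, 0.0471]
orientation: [3.036, -0.352, 0.539]
force: [5.9, -1.1, 1.9]
opening: 0.0251
```

```bash
python3 look.py w24; python3 -c "
from h import *
crop('pics/w24.png','pics/w24c.png',220,100,420,380,2.1)
from plant import *
s=read_state();M=R.from_rotvec(s['orientation']).as_matrix(); zt=M[:,2]
c=np.array([.4571,.1570,.05]); print('delta cm',(c+.002*zt-s['tool_pos'])*100, s['wrist_torque'])
"
```

```text
18.1 [0.4574 0.157  0.047 ] [ 3.0361 -0.352   0.5388] [ 5.9 -1.2  0.9] 0.0251
delta cm [ 0.03361823 -0.01763113  0.10850187] [-0.16759892 -0.64748931 -0.01560166]
```

View pics/w24c.png

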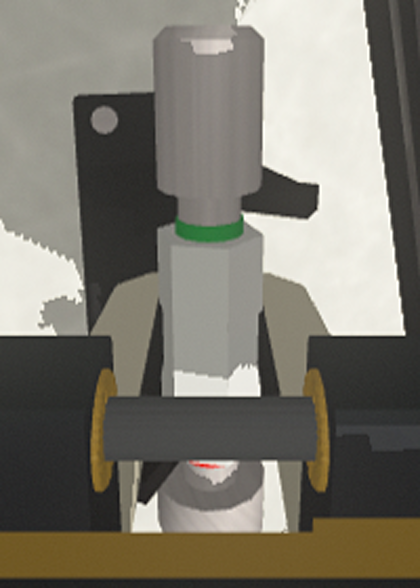

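>>> carry_out:
  steps:
    - {"xyz": [0, 0, 0.8], "rot": [0, 0, 0]}
    - {"xyz": [0, 0, 2.5], "rot": [0, 0, 0]}
    - {"xyz": [-0.5, 0, 5], "rot": [0, 0, 0]}
    - {"xyz": [-2, 0, 9], "rot": [0, 0, 0]}
    - {"xyz": [-4, -2, 12], "rot": [1.5, 6.5, 0]}
    - {"xyz": [-6, -4, 14], "rot": [3, 13, 0]}
    - {"xyz": [-7, -7, 15], "rot": [4.5, 19.5, 0]}
    - {"xyz": [-8, -11, 15], "rot": [4.5, 19.5, 0]}
    - {"xyz": [-8.5, -15, 15], "rot": [4.5, 19.5, 0]}
    - {"xyz": [-9, -18, 15], "rot": [4.5, 19.5, 0]}

```text
t: 19.1
tool_pos: [0.3653, -0.0247, 0.1958]
orientation: [-3.12, 0.362, 0.004]
force: [1.0, -0.5, -2.1]
opening: 0.0252
```

>>> carry_out:
  steps:
    - {"xyz": [0, -1.5, 0], "rot": [0, 0, -7.8]}
    - {"xyz": [0, -3, 0], "rot": [0, 0, -15.6]}
    - {"xyz": [0, -5, 0], "rot": [0, 0, -23.4]}
    - {"xyz": [0, -7.5, 0], "rot": [0, 0, -31.2]}
    - {"xyz": [0, -10, 0], "rot": [0, 0, -39]}
    - {"xyz": [0, -13, 0], "rot": [0, 0, -46.8]}
    - {"xyz": [0, -16, 0], "rot": [0, 0, -54.6]}
    - {"xyz": [0, -19, 0], "rot": [0, 0, -62.4]}
    - {"xyz": [0, -21, 0], "rot": [0, 0, -70.2]}
    - {"xyz": [0, -21.8, 0], "rot": [0, 0, -78.15]}

```text
t: 20.1
tool_pos: [0.3656, -0.2421, 0.1956]
orientation: [2.187, -2.256, -0.004]
force: [0.1, -0.4, -2.8]
opening: 0.0251
```

>>> carry_out:
  steps:
    - {"xyz": [0, 0, 0], "rot": [0, 0, 0]}
    - {"xyz": [0, 0, 0], "rot": [0, 0, 0]}

```text
t: 20.3
tool_pos: [0.3661, -0.2404, 0.1958]
orientation: [-2.199, 2.243, 0.003]
force: [-0.4, 0.3, -3.7]
opening: 0.0253
```

```bash
python3 look.py s25 scene; python3 look.py w25; python3 -c "
from h import *
crop('pics/s25.png','pics/s25c.png',200,160,400,330,4)
from plant import *
s=read_state();M=R.from_rotvec(s['orientation']).as_matrix(); print(M.round(4),s['q'].round(3),s['wrist_torque'],s['force'])
print(np.degrees(np.arctan2(M[1,0],M[0,0])))
"
```

```text
20.35 [ 0.3662 -0.2402  0.1959] [-2.1991  2.2431  0.0024] [-0.2 -0.2 -2.7] 0.0251
20.4 [ 0.3664 -0.2403  0.1961] [-2.1989e+00  2.2435e+00  1.5000e-03] [ 0.7  0.1 -4.3] 0.0251
[[-2.010e-02 -9.998e-01 -5.000e-04]
 [-9.998e-01  2.010e-02  9.000e-04]
 [-8.000e-04  5.000e-04 -1.000e+00]] [-0.698 -0.301  1.968  0.     1.476  0.893] [ 0.01646176  0.19908173 -0.01535702] [ 0.74264174  0.05340763 -4.29968514]
-91.15124107865785
```

View pics/s25c.png

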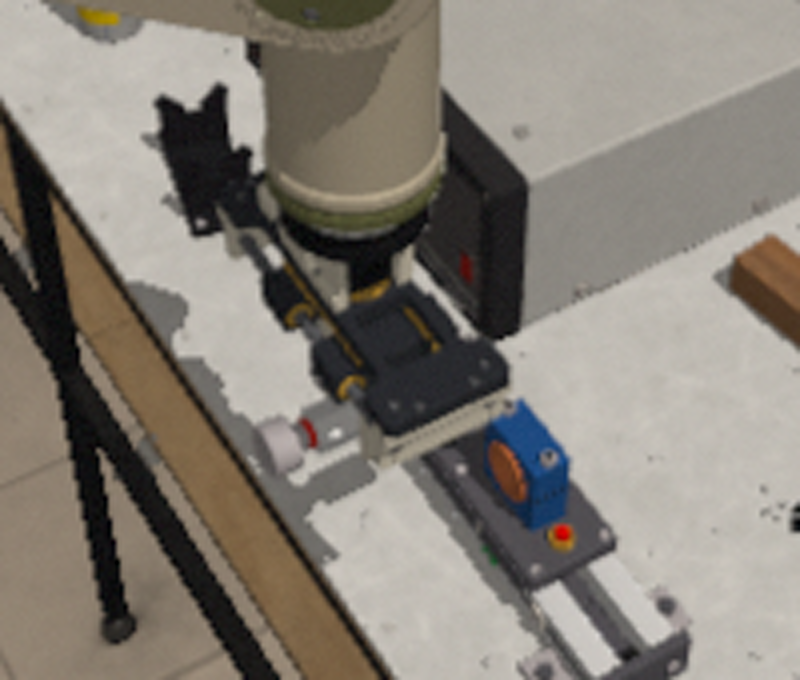

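View pics/w25.png

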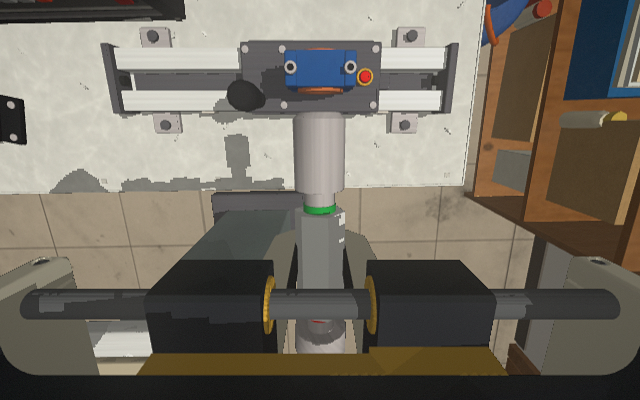

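```bash
python3 - <<'E'
from h import *
crop('pics/w25.png','pics/w25c.png',220,25,400,125,4.4)
E
```

```text
(no output)
```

View pics/w25c.png

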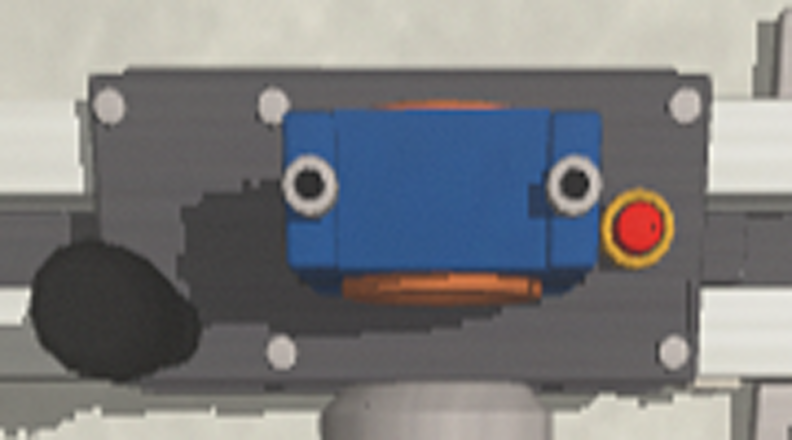

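```bash
python3 - <<'E'
from h import *
import pickle
C=pickle.load(open('pics/w25.pkl','rb'))
c=lambda u,v:(220+u/4.4,25+v/4.4)
for n,u,v,z in [('bl f',288,268,.108),('br f',601,268,.108),('bl r',286,110,.108),('br r',600,113,.108),('boltL',309,185,.114),('boltR',575,185,.114),('ringbot c',442,285,.085),('nose',435.5,400,.199),('knobtop',95,300,.115),('bolt s1',109,106,.05),('s2',685,105,.05),('s3',282,352,.05),('s4',674,352,.05),('btn',639,226,.055)]:
    print(n,onz(C,*c(u,v),z).round(4))
a=np.array([.478,-.2428,.076]);d=np.array([.9998,-.0201,0])
print('axis pred',[ (proj(C,a+t*d)-[220,25])*4.4 for t in(-.016,.016)])
tcp=np.array([.3662,-.2402,.1959+.0029])
print('gauge pred',[ (proj(C,tcp+t*d)-[220,25])*4.4 for t in(.042,.080)], tcp+.08*d)
E
```

```text
bl f [ 0.4659 -0.215   0.108 ]
br f [ 0.4648 -0.2697  0.108 ]
bl r [ 0.4909 -0.216   0.108 ]
br r [ 0.4894 -0.2691  0.108 ]
boltL [ 0.4782 -0.2199  0.114 ]
boltR [ 0.4773 -0.2644  0.114 ]
ringbot c [ 0.4645 -0.2419  0.085 ]
nose [ 0.4429 -0.2407  0.199 ]
knobtop [ 0.4608 -0.1825  0.115 ]
bolt s1 [ 0.5043 -0.1725  0.05  ]
s2 [ 0.502  -0.2938  0.05  ]
s3 [ 0.4543 -0.2063  0.05  ]
s4 [ 0.4526 -0.293   0.05  ]
btn [ 0.478  -0.2839  0.055 ]
axis pred [array([445.17366049, 302.52730299]), array([445.44851186, 126.29371691])]
gauge pred [array([444.10149127, 705.64310789]), array([444.593342  , 369.02509881])] [ 0.446184 -0.241808  0.1988  ]
```

>>> carry_out:
  steps:
    - {"xyz": [0, -0.07, -4], "rot": [0, 0, 0]}
    - {"xyz": [0, -0.07, -8], "rot": [0, 0, 0]}
    - {"xyz": [0, -0.07, -11], "rot": [0, 0, 0]}
    - {"xyz": [0, -0.07, -12.3], "rot": [0, 0, 0]}
    - {"xyz": [0, -0.07, -12.3], "rot": [0, 0, 0]}
    - {"xyz": [0, -0.07, -12.3], "rot": [0, 0, 0]}
    - {"xyz": [0, -0.07, -12.3], "rot": [0, 0, 0]}

```text
t: 21.1
tool_pos: [0.3679, -0.2428, 0.0755]
orientation: [-2.195, 2.247, -0.006]
force: [-0.5, 0.0, -2.4]
opening: 0.0251
```

```bash
python3 look.py s26 scene; python3 look.py w26; python3 -c "
from h import *
crop('pics/s26.png','pics/s26c.png',240,220,370,320,6)
crop('pics/w26.png','pics/w26c.png',200,0,420,220,2.7)
"
```

```text
21.15 [ 0.3678 -0.2429  0.0754] [-2.1947  2.2473 -0.0056] [-0.4 -0.6 -1.7] 0.0252
21.2 [ 0.3677 -0.2428  0.0752] [-2.1947  2.2475 -0.0051] [-0.5  0.6 -2.3] 0.0248
```

View pics/s26c.png

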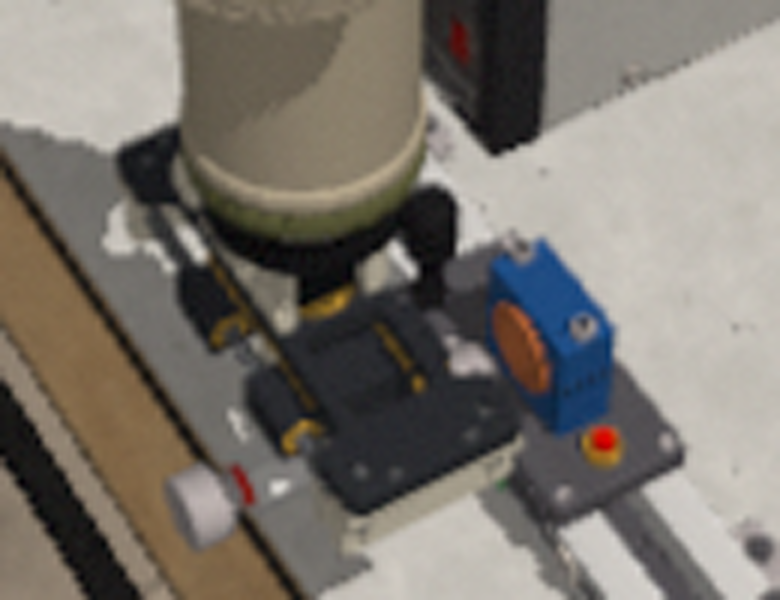

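View pics/w26c.png

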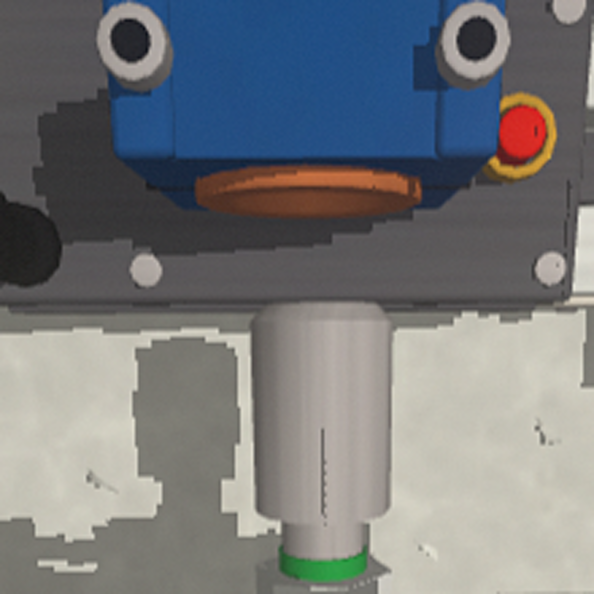

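>>> carry_out:
  steps:
    - {"xyz": [0, 0.1, -0.1], "rot": [0, 0, 0]}
    - {"xyz": [0, 0.15, -0.15], "rot": [0, 0, 0]}
    - {"xyz": [0, 0.15, -0.15], "rot": [0, 0, 0]}
    - {"xyz": [0, 0.15, -0.15], "rot": [0, 0, 0]}
    - {"xyz": [0, 0.15, -0.15], "rot": [0, 0, 0]}

```text
t: 21.7
tool_pos: [0.3665, -0.2403, 0.0718]
orientation: [2.195, -2.248, -0.0]
force: [-0.3, -0.1, -2.4]
opening: 0.0251
```

```bash
python3 -c "
from h import *
from plant import *
s=read_state();M=R.from_rotvec(s['orientation']).as_matrix(); print(s['tool_pos'].round(4),M.round(4).tolist())
"
```

```text
[ 0.3665 -0.2403  0.0718] [[-0.024, -0.9997, -0.0001], [-0.9997, 0.024, 0.0001], [-0.0001, 0.0001, -1.0]]
```

>>> carry_out:
  steps:
    - {"xyz": [0.3, -0.03, 0.12], "rot": [0, 0, 0]}
    - {"xyz": [0.8, -0.03, 0.12], "rot": [0, 0, 0]}
    - {"xyz": [1.2, -0.04, 0.12], "rot": [0, 0, 0]}
    - {"xyz": [1.5, -0.05, 0.12], "rot": [0, 0, 0]}
    - {"xyz": [1.7, -0.05, 0.12], "rot": [0, 0, 0]}
    - {"xyz": [1.9, -0.05, 0.12], "rot": [0, 0, 0]}
    - {"xyz": [1.9, -0.05, 0.12], "rot": [0, 0, 0]}

```text
t: 22.4
tool_pos: [0.3857, -0.2408, 0.073]
orientation: [-2.195, 2.248, 0.0]
force: [-0.8, 0.5, -3.2]
opening: 0.0249
```

```bash
python3 look.py w27; python3 -c "
from h import *
crop('pics/w27.png','pics/w27c.png',200,0,420,220,2.7)
from plant import *
print(read_state()['wrist_torque'])
"
```

```text
22.45 [ 0.3856 -0.2408  0.073 ] [ 2.1947e+00 -2.2478e+00 -3.0000e-04] [ 0.3 -1.  -2.8] 0.0249
[0.0103799  0.21553173 0.02473508]
```

View pics/w27c.png

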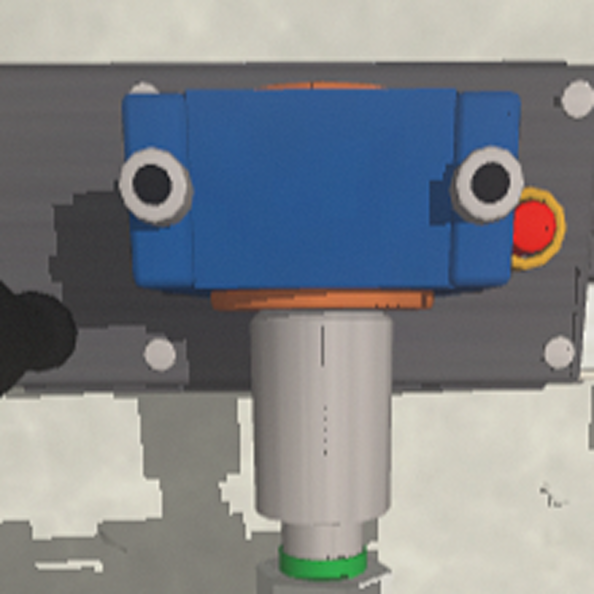

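```bash
python3 - <<'E'
from h import *
import pickle
C=pickle.load(open('pics/w27.pkl','rb'))
c=lambda u,v:(200+u/2.7,v/2.7)
for n,u,v,z in [('ringfront top',321,308,.096),('ring rear top',323,84,.096),('blk f',321,288,.108),('blk r',321,92,.108),('chamfer edge',321,318,.089),('boltL',152,184,.115),('boltR',491,184,.115)]: print(n,onz(C,*c(u,v),z).round(4))
print(C['xyz'])
E
```

```text
ringfront top [ 0.4631 -0.2417  0.096 ]
ring rear top [ 0.4941 -0.2427  0.096 ]
blk f [ 0.4656 -0.2418  0.108 ]
blk r [ 0.4901 -0.2424  0.108 ]
chamfer edge [ 0.4616 -0.2416  0.089 ]
boltL [ 0.4785 -0.2207  0.115 ]
boltR [ 0.4774 -0.2636  0.115 ]
[ 0.46179851 -0.24211912  0.22209879]
```

>>> carry_out:
  steps:
    - {"xyz": [0.3, -0.01, 0], "rot": [0, 0, 0]}
    - {"xyz": [0.6, -0.01, 0], "rot": [0, 0, 0]}
    - {"xyz": [0.9, -0.02, 0], "rot": [0, 0, 0]}
    - {"xyz": [1.2, -0.02, 0], "rot": [0, 0, 0]}
    - {"xyz": [1.2, -0.02, 0], "rot": [0, 0, 0]}

```text
t: 22.95
tool_pos: [0.398, -0.2411, 0.0731]
orientation: [-2.195, 2.248, -0.0]
force: [0.6, -0.5, -2.7]
opening: 0.0251
```

```bash
python3 -c "
from plant import *
s=read_state();print(s['tool_pos'],s['force'],s['wrist_torque'])
"
```

```text
[ 0.3979664  -0.24110948  0.07312434] [ 0.64170637 -0.47282113 -2.71514084] [ 0.00343698  0.14890274 -0.04511718]
```

No contact so far; continue to full depth.

>>> carry_out:
  steps:
    - {"xyz": [0.4, -0.01, 0], "rot": [0, 0, 0]}
    - {"xyz": [0.8, -0.02, 0], "rot": [0, 0, 0]}
    - {"xyz": [1.2, -0.03, 0], "rot": [0, 0, 0]}
    - {"xyz": [1.6, -0.03, 0], "rot": [0, 0, 0]}
    - {"xyz": [2.0, -0.04, 0], "rot": [0, 0, 0]}
    - {"xyz": [2.0, -0.04, 0], "rot": [0, 0, 0]}
    - {"xyz": [2.0, -0.04, 0], "rot": [0, 0, 0]}
    - {"xyz": [2.0, -0.04, 0], "rot": [0, 0, 0]}

```text
t: 23.75
tool_pos: [0.4174, -0.2414, 0.0729]
orientation: [2.195, -2.248, -0.0]
force: [-0.6, -0.3, -2.9]
opening: 0.0251
```

```bash
python3 look.py w28; python3 look.py s28 scene; python3 -c "
from h import *
crop('pics/w28.png','pics/w28c.png',200,0,420,220,2.7)
crop('pics/s28.png','pics/s28c.png',240,220,370,320,6)
"
```

```text
23.8 [ 0.4174 -0.2414  0.073 ] [ 2.1945e+00 -2.2480e+00 -3.0000e-04] [-0.3  1.2 -2.4] 0.0251
23.85 [ 0.4174 -0.2414  0.073 ] [ 2.1944e+00 -2.2480e+00 -3.0000e-04] [-0.8 -0.3 -2.8] 0.025
```

View pics/w28c.png

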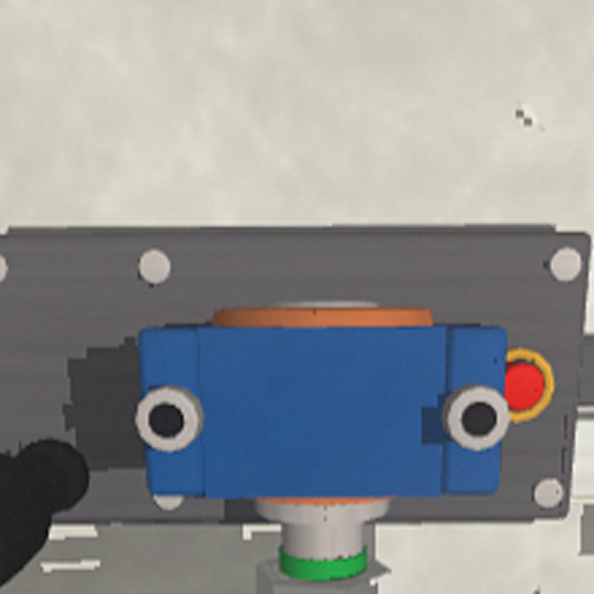

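View pics/s28c.png

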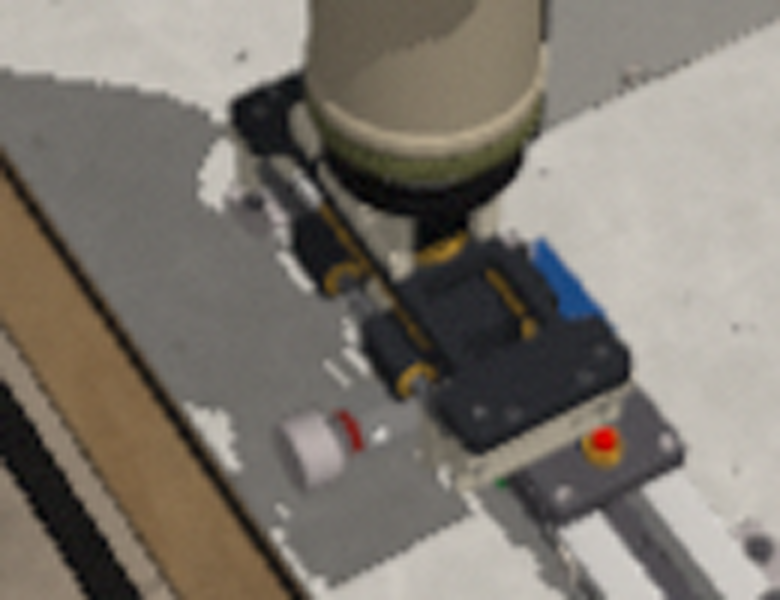

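>>> carry_out:
  steps:
    - {"xyz": [-0.5, 0.01, 0], "rot": [0, 0, 0]}
    - {"xyz": [-1.3, 0.03, 0], "rot": [0, 0, 0]}
    - {"xyz": [-2.2, 0.05, 0], "rot": [0, 0, 0]}
    - {"xyz": [-3.2, 0.07, 0], "rot": [0, 0, 0]}
    - {"xyz": [-4.2, 0.09, 0], "rot": [0, 0, 0]}
    - {"xyz": [-5.2, 0.11, 0], "rot": [0, 0, 0]}
    - {"xyz": [-6.0, 0.12, 0.3], "rot": [0, 0, 0]}
    - {"xyz": [-6.4, 0.12, 2], "rot": [0, 0, 0]}
    - {"xyz": [-6.4, 0.12, 5], "rot": [0, 0, 0]}
    - {"xyz": [-6.4, 0.12, 8], "rot": [0, 0, 5]}

```text
t: 24.85
tool_pos: [0.3525, -0.2399, 0.1537]
orientation: [-2.291, 2.15, 0.002]
force: [0.4, -0.9, -2.4]
opening: 0.0249
```

>>> carry_out:
  steps:
    - {"xyz": [0, 0, 0.5], "rot": [0, 0, 8.5]}
    - {"xyz": [0, 0, 1], "rot": [0, 0, 17]}
    - {"xyz": [0, 0, 1], "rot": [0, 0, 25.5]}
    - {"xyz": [0, 0, 1], "rot": [0, 0, 34]}
    - {"xyz": [0, 0, 1], "rot": [0, 0, 42.5]}
    - {"xyz": [0, 0, 1], "rot": [0, 0, 51]}
    - {"xyz": [0, 0, 1], "rot": [0, 0, 59.5]}
    - {"xyz": [0, 0, 1], "rot": [0, 0, 68]}
    - {"xyz": [0, 0, 1], "rot": [0, 0, 76.5]}
    - {"xyz": [0, 0, 1], "rot": [0, 0, 85]}

```text
t: 25.85
tool_pos: [0.3531, -0.2403, 0.1633]
orientation: [3.141, -0.028, 0.0]
force: [-0.4, 0.0, -3.1]
opening: 0.025
```

>>> carry_out:
  steps:
    - {"xyz": [0, 0, 0], "rot": [0, 0, 8.5]}
    - {"xyz": [0, 0, 0], "rot": [0, 0, 17]}
    - {"xyz": [0, 0, 0], "rot": [0, 0, 25.5]}
    - {"xyz": [0, 0, 0], "rot": [0, 0, 34]}
    - {"xyz": [0, 0, 0], "rot": [0, 0, 42.5]}
    - {"xyz": [0, 0, 0], "rot": [0, 0, 51]}
    - {"xyz": [0, 0, 0], "rot": [0, 0, 59.5]}
    - {"xyz": [0, 0, 0], "rot": [0, 0, 68]}
    - {"xyz": [0, 0, 0], "rot": [0, 0, 76.5]}
    - {"xyz": [0, 0, 0], "rot": [0, 0, 85]}

```text
t: 26.85
tool_pos: [0.3532, -0.2403, 0.1633]
orientation: [2.335, 2.101, 0.0]
force: [-0.1, -0.0, -2.1]
opening: 0.0251
```

```bash
python3 -c "
from h import *
from plant import *
s=read_state();M=R.from_rotvec(s['orientation']).as_matrix(); print(s['tool_pos'],s['q'].round(3),np.degrees(np.arctan2(M[1,0],M[0,0])),M.round(4))
"; python3 look.py s29 scene
```

```text
[ 0.35319394 -0.24031323  0.16331714] [-0.718 -0.313  2.037  0.     1.417 -2.183] 83.9652525878731 [[ 1.051e-01  9.945e-01  4.000e-04]
 [ 9.945e-01 -1.051e-01 -3.000e-04]
 [-2.000e-04  4.000e-04 -1.000e+00]]
26.9 [ 0.3532 -0.2403  0.1633] [2.3248 2.1124 0.    ] [ 1.2  1.  -2.3] 0.0254
```

>>> carry_out:
  steps:
    - {"xyz": [0, 0, -1], "rot": [0, 0, 5]}
    - {"xyz": [0.5, -0.03, -4], "rot": [0, 0, 5]}
    - {"xyz": [1.5, -0.06, -7], "rot": [0, 0, 5]}
    - {"xyz": [2.5, -0.06, -9], "rot": [0, 0, 5]}
    - {"xyz": [3.0, -0.06, -9.03], "rot": [0, 0, 5]}
    - {"xyz": [3.2, -0.06, -9.03], "rot": [0, 0, 5]}
    - {"xyz": [3.2, -0.06, -9.03], "rot": [0, 0, 5]}
    - {"xyz": [3.2, -0.06, -9.03], "rot": [0, 0, 5]}
    - {"xyz": [3.2, -0.06, -9.03], "rot": [0, 0, 5]}

```text
t: 27.8
tool_pos: [0.3859, -0.2414, 0.0739]
orientation: [2.247, 2.193, 0.0]
force: [0.4, 0.3, -3.1]
opening: 0.0249
```

```bash
python3 look.py s30 scene; python3 look.py w30; python3 -c "
from h import *
from plant import *
s=read_state();M=R.from_rotvec(s['orientation']).as_matrix(); print(s['tool_pos'],s['q'].round(3),np.degrees(np.arctan2(M[1,0],M[0,0])),M.round(4))
crop('pics/s30.png','pics/s30c.png',240,220,370,320,6)
"
```

```text
27.85 [ 0.3858 -0.2413  0.0736] [2.2473e+00 2.1931e+00 2.0000e-04] [ 0.4  0.3 -3.4] 0.0251
27.9 [ 0.3857 -0.2412  0.0734] [2.2475e+00 2.1934e+00 2.0000e-04] [ 0.2  0.4 -2.3] 0.0247
[ 0.38570474 -0.24117702  0.07342048] [-0.672 -0.124  2.051 -0.     1.214 -2.218] 88.60301372730851 [[ 2.440e-02  9.997e-01  9.000e-04]
 [ 9.997e-01 -2.440e-02 -8.000e-04]
 [-7.000e-04  1.000e-03 -1.000e+00]]
```

View pics/s30c.png

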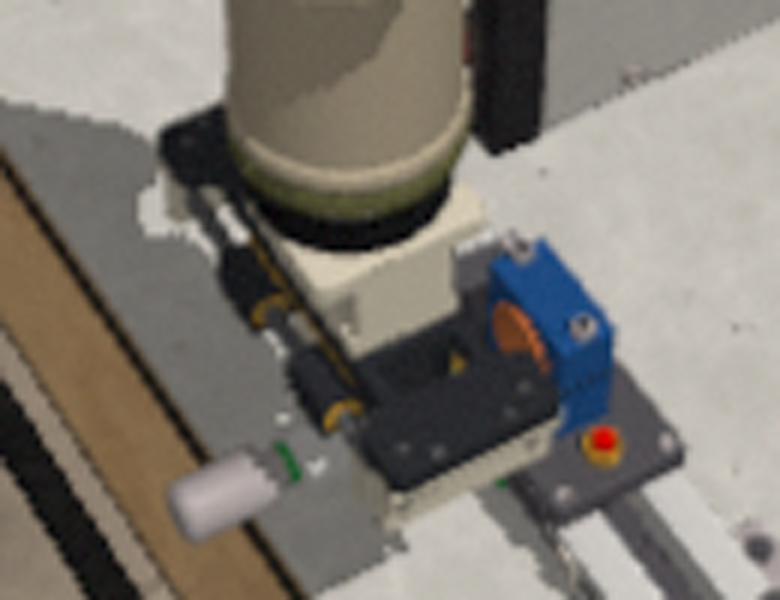

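View pics/w30.png

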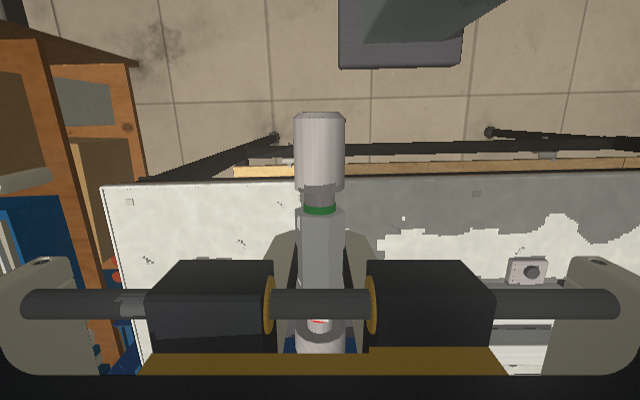

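>>> carry_out:
  steps:
    - {"xyz": [0.4, -0.02, 0], "rot": [0, 0, 0]}
    - {"xyz": [0.8, -0.02, 0], "rot": [0, 0, 0]}
    - {"xyz": [1.2, -0.03, 0], "rot": [0, 0, 0]}
    - {"xyz": [1.5, -0.03, 0], "rot": [0, 0, 0]}
    - {"xyz": [1.7, -0.03, 0], "rot": [0, 0, 0]}
    - {"xyz": [1.7, -0.03, 0], "rot": [0, 0, 0]}

```text
t: 28.5
tool_pos: [0.4028, -0.2411, 0.0727]
orientation: [-2.248, -2.195, -0.0]
force: [0.5, -1.0, -3.1]
opening: 0.0251
```

>>> carry_out:
  steps:
    - {"xyz": [0.05, 0, 0], "rot": [0, 0, 0]}
    - {"xyz": [0.1, 0, 0], "rot": [0, 0, 0]}
    - {"xyz": [0.15, 0, 0], "rot": [0, 0, 0]}

```text
t: 28.8
tool_pos: [0.4035, -0.2411, 0.0726]
orientation: [-2.247, -2.194, 0.001]
force: [-4.2, 0.0, -1.3]
opening: 0.0248
```

>>> carry_out:
  steps:
    - {"xyz": [0.05, 0, 0], "rot": [0, 0, 0]}
    - {"xyz": [0.1, 0, 0], "rot": [0, 0, 0]}

```text
t: 29.0
tool_pos: [0.4036, -0.2409, 0.0722]
orientation: [-2.246, -2.193, 0.003]
force: [-7.7, -0.6, -1.0]
opening: 0.0252
```

>>> carry_out:
  steps:
    - {"xyz": [0, 0, 0.05], "rot": [0, 0, 0]}
    - {"xyz": [0, 0, 0.05], "rot": [0, 0, 0]}
    - {"xyz": [0, 0, 0.05], "rot": [0, 0, 0]}
    - {"xyz": [0, 0, 0.05], "rot": [0, 0, 0]}
    - {"xyz": [0, 0, 0.05], "rot": [0, 0, 0]}

```text
t: 29.5
tool_pos: [0.4036, -0.241, 0.0726]
orientation: [-2.246, -2.193, 0.003]
force: [-6.0, -0.8, -2.1]
opening: 0.025
```

```bash
python3 look.py s31 scene; python3 look.py w31; python3 -c "
from h import *
from plant import *
s=read_state();M=R.from_rotvec(s['orientation']).as_matrix(); print(s['tool_pos'],s['force'],s['wrist_torque'],np.degrees(np.arctan2(M[1,0],M[0,0])),M.round(4).tolist())
crop('pics/s31.png','pics/s31c.png',240,220,370,320,6)
crop('pics/w31.png','pics/w31c.png',220,100,420,380,2.1)
"
```

```text
29.55 [ 0.4036 -0.241   0.0726] [-2.2464 -2.1926  0.0025] [-6.2  0.3 -1.2] 0.0249
29.6 [ 0.4036 -0.241   0.0726] [-2.2464 -2.1926  0.0025] [-7.5 -0.9 -1.5] 0.0246
[ 0.40360447 -0.24098606  0.07263214] [-7.52626822 -0.85670066 -1.50643557] [-0.05598102  1.07226154  0.02717777] 88.60959400179459 [[0.0243, 0.9997, -0.0029], [0.9997, -0.0243, 0.0007], [0.0006, -0.0029, -1.0]]
```

View pics/s31c.png

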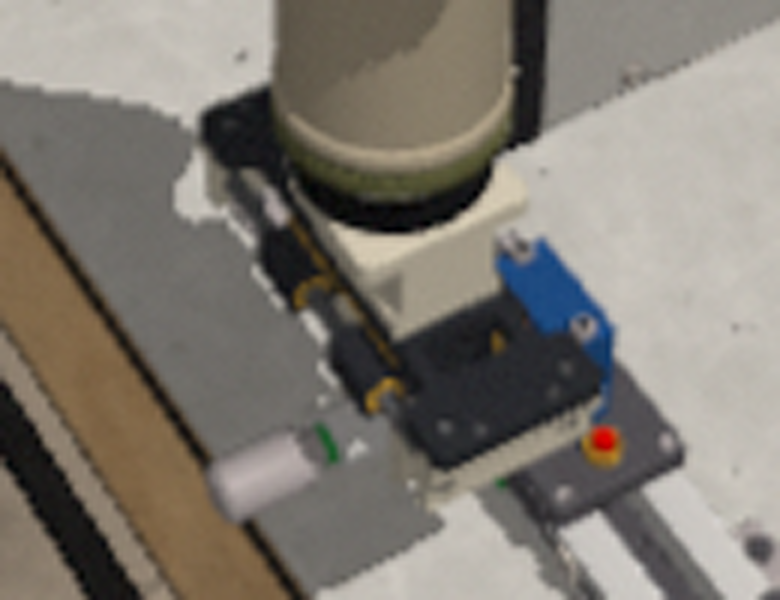

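View pics/w31c.png

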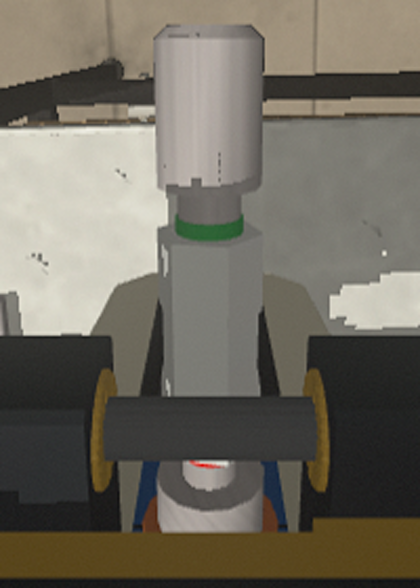

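>>> carry_out:
  steps:
    - {"xyz": [-0.4, 0, 0], "rot": [0, 0, 0]}
    - {"xyz": [-1.4, 0.03, 0], "rot": [0, 0, 0]}
    - {"xyz": [-2.8, 0.06, 0.5], "rot": [0, 0, 0]}
    - {"xyz": [-4.2, 0.08, 3], "rot": [0, 0, 0]}
    - {"xyz": [-5, 0.1, 7], "rot": [0, 0, 0]}
    - {"xyz": [-5, 0.1, 11], "rot": [0, 0, 0]}
    - {"xyz": [-4.5, 1, 13], "rot": [0, 0, -8]}
    - {"xyz": [-4, 3, 14], "rot": [0, 0, -16]}
    - {"xyz": [-4, 5, 14], "rot": [0, 0, -24]}
    - {"xyz": [-4, 7.5, 14], "rot": [0, 0, -32]}

```text
t: 30.6
tool_pos: [0.365, -0.166, 0.2139]
orientation: [2.769, 1.48, 0.002]
force: [0.2, 0.8, -3.2]
opening: 0.0251
```

>>> carry_out:
  steps:
    - {"xyz": [0, 3, 0], "rot": [0, 0, -8]}
    - {"xyz": [0, 6, 0], "rot": [0, 0, -16]}
    - {"xyz": [0, 9.5, 0], "rot": [0, 0, -24]}
    - {"xyz": [0, 13, 0], "rot": [0, 0, -32]}
    - {"xyz": [0, 16.5, 0], "rot": [0, 0, -40]}
    - {"xyz": [0.5, 20, 0], "rot": [0, 0, -48]}
    - {"xyz": [1, 23.5, 0], "rot": [0, 0, -56]}
    - {"xyz": [2, 27, 0], "rot": [0, 0, -64]}
    - {"xyz": [3, 30, 0], "rot": [0, 0, -69.6]}
    - {"xyz": [3.5, 32, 0], "rot": [0, 0, -69.6]}

```text
t: 31.6
tool_pos: [0.4001, 0.1558, 0.2134]
orientation: [-3.12, 0.361, -0.002]
force: [0.6, -0.6, -2.9]
opening: 0.025
```

```bash
python3 look.py s32 scene; python3 look.py w32; python3 -c "
from h import *
from plant import *
s=read_state();M=R.from_rotvec(s['orientation']).as_matrix(); print(s['tool_pos'],s['q'].round(3),np.degrees(np.arctan2(M[1,0],M[0,0])),M.round(4).tolist())
"
```

```text
31.65 [0.4003 0.1578 0.2133] [-3.1186e+00  3.5570e-01 -1.2000e-03] [-2.1  0.6 -2.8] 0.0248
31.7 [0.3999 0.1559 0.2132] [-3.1209e+00  3.5060e-01 -1.0000e-04] [-0.3  0.  -1.8] 0.0248
[0.39985374 0.15590783 0.21317691] [ 2.510e-01 -3.400e-01  1.967e+00  1.000e-03  1.515e+00  4.750e-01] -12.819349844229146 [[0.9751, -0.2219, 0.0002], [-0.2219, -0.9751, 0.0011], [-0.0001, -0.0011, -1.0]]
```

View pics/s32.png

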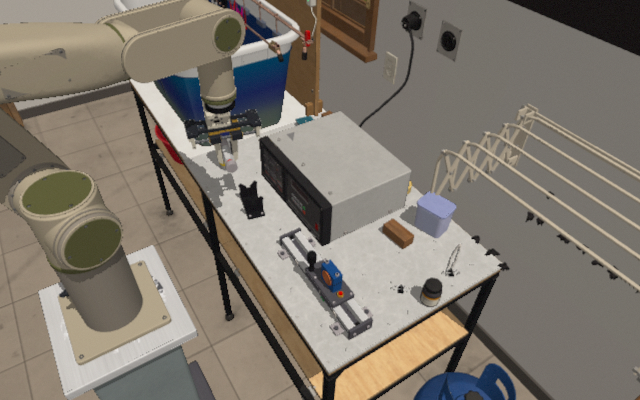

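View pics/w32.png

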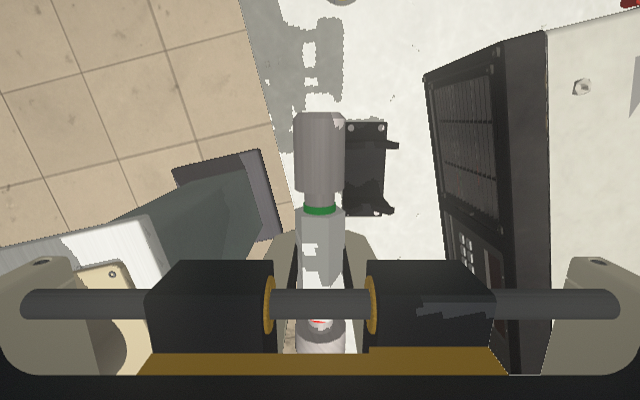

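>>> carry_out:
  steps:
    - {"xyz": [0, 0.1, 0], "rot": [-1.5, -6.5, 0]}
    - {"xyz": [1, 0.1, 0], "rot": [-3, -13, 0]}
    - {"xyz": [3, 0.1, -1], "rot": [-4.5, -19.5, 0]}
    - {"xyz": [5, 0.1, -4], "rot": [-4.5, -19.5, 0]}
    - {"xyz": [5.8, 0.1, -7.6], "rot": [-4.5, -19.5, 0]}
    - {"xyz": [5.8, 0.1, -7.6], "rot": [-4.5, -19.5, 0]}
    - {"xyz": [5.8, 0.1, -7.6], "rot": [-4.5, -19.5, 0]}
    - {"xyz": [5.8, 0.1, -7.6], "rot": [-4.5, -19.5, 0]}
    - {"xyz": [5.8, 0.1, -7.6], "rot": [-4.5, -19.5, 0]}

```text
t: 32.6
tool_pos: [0.4591, 0.155, 0.1396]
orientation: [3.036, -0.346, 0.541]
force: [-0.6, -0.2, -3.5]
opening: 0.0249
```

```bash
python3 look.py s33 scene; python3 look.py w33; python3 -c "
from h import *
from plant import *
s=read_state();M=R.from_rotvec(s['orientation']); print(s['tool_pos'],M.as_matrix().round(4).tolist())
G=R.from_rotvec([3.0361,-.352,.5388]); print('rot err deg',np.degrees((G*M.inv()).as_rotvec()), 'dpos cm',(np.array([.4574,.157,.047])-s['tool_pos'])*100)
crop('pics/s33.png','pics/s33c.png',210,120,340,250,4.5)
"
```

```text
32.65 [0.459  0.1551 0.1394] [ 3.0365 -0.3459  0.5402] [-0.9  0.6 -1.9] 0.0252
32.7 [0.4589 0.1551 0.139 ] [ 3.0365 -0.3457  0.5396] [-0.6 -0.5 -2.5] 0.0251
[0.45888624 0.15509802 0.13904975] [[0.9147, -0.2246, 0.3359], [-0.2113, -0.9745, -0.0761], [0.3444, -0.0014, -0.9388]]
rot err deg [ 0.05295397  0.02172432 -0.22719552] dpos cm [-0.14862401  0.19019783 -9.20497492]
```

View pics/s33c.png

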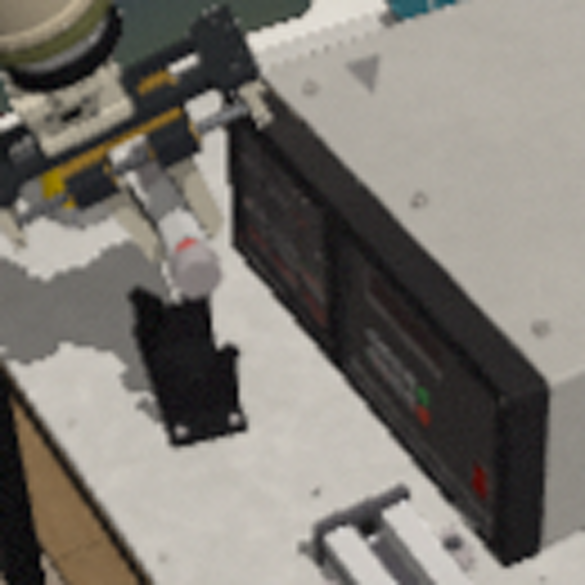

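View pics/w33.png

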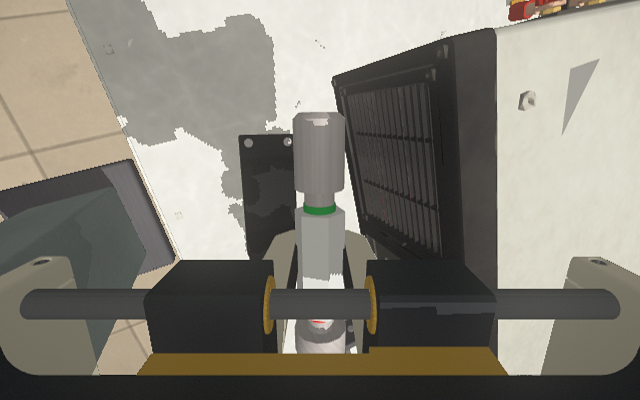

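>>> carry_out:
  steps:
    - {"xyz": [-0.1, 0.1, -3], "rot": [0, 0, 0]}
    - {"xyz": [-0.15, 0.19, -5.5], "rot": [0, 0, 0]}
    - {"xyz": [-0.15, 0.19, -6.7], "rot": [0, 0, 0]}
    - {"xyz": [-0.15, 0.19, -6.7], "rot": [0, 0, 0]}
    - {"xyz": [-0.15, 0.19, -6.7], "rot": [0, 0, 0]}
    - {"xyz": [-0.15, 0.19, -6.7], "rot": [0, 0, 0]}
    - {"xyz": [-0.15, 0.19, -6.7], "rot": [0, 0, 0]}

```text
t: 33.4
tool_pos: [0.4576, 0.1571, 0.0718]
orientation: [3.036, -0.346, 0.539]
force: [-0.5, -0.0, -3.3]
opening: 0.0248
```

```bash
python3 look.py s34 scene; python3 look.py w34; python3 -c "
from h import *
from plant import *
s=read_state();M=R.from_rotvec(s['orientation']); 
G=R.from_rotvec([3.0361,-.352,.5388]); print('rot err deg',np.degrees((G*M.inv()).as_rotvec()), 'dpos cm',(np.array([.4574,.157,.047])-s['tool_pos'])*100)
crop('pics/s34.png','pics/s34c.png',210,140,300,230,6)
"
```

```text
33.45 [0.4574 0.1571 0.0716] [ 3.0364 -0.3456  0.5387] [-0.2  0.1 -3.4] 0.0252
33.5 [0.4572 0.157  0.0713] [ 3.0364 -0.3456  0.5381] [ 0.  -0.4 -3.1] 0.0248
rot err deg [ 0.07048699 -0.03454003 -0.22586494] dpos cm [ 1.76748503e-02 -2.62006820e-04 -2.43134399e+00]
```

View pics/s34c.png

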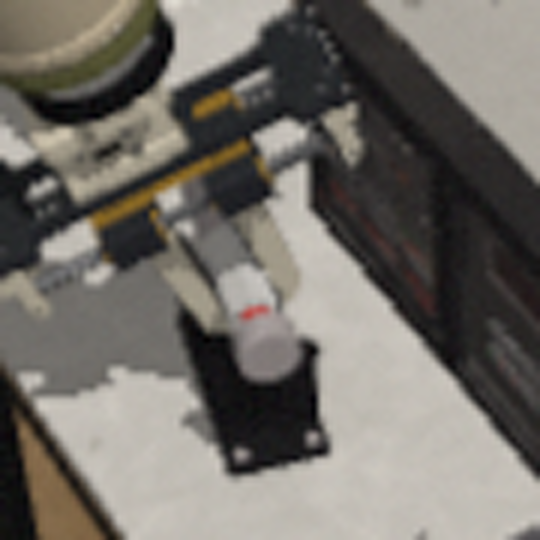

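View pics/w34.png

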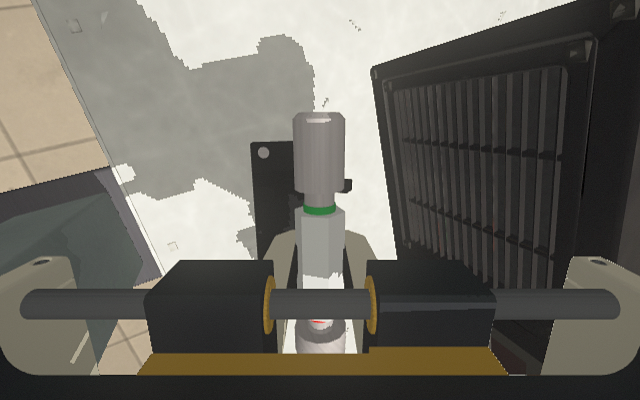

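>>> carry_out:
  steps:
    - {"xyz": [0.03, 0, -0.6], "rot": [0, 0, 0]}
    - {"xyz": [0.03, 0, -1.2], "rot": [0, 0, 0]}
    - {"xyz": [0.03, 0, -1.7], "rot": [0, 0, 0]}
    - {"xyz": [0.03, 0, -2.1], "rot": [0, 0, 0]}
    - {"xyz": [0.03, 0, -2.2], "rot": [0, 0, 0]}
    - {"xyz": [0.03, 0, -2.2], "rot": [0, 0, 0]}
    - {"xyz": [0.03, 0, -2.2], "rot": [0, 0, 0]}

```text
t: 34.2
tool_pos: [0.4568, 0.1568, 0.0483]
orientation: [3.036, -0.345, 0.536]
force: [0.3, -1.1, -2.8]
opening: 0.0249
```

```bash
python3 look.py w35; python3 -c "
from h import *
from plant import *
s=read_state();M=R.from_rotvec(s['orientation']); 
G=R.from_rotvec([3.0361,-.352,.5388]); print('rot err deg',np.degrees((G*M.inv()).as_rotvec()), 'dpos cm',(np.array([.4574,.157,.047])-s['tool_pos'])*100,s['wrist_torque'])
"
```

```text
34.25 [0.4568 0.1568 0.0483] [ 3.0361 -0.3454  0.5355] [-0.8  0.1 -2.4] 0.0247
rot err deg [ 0.10244026 -0.13242755 -0.22272507] dpos cm [ 0.0599424   0.02481379 -0.12756867] [-0.11354449  0.33153228  0.00208931]
```

View pics/w35.png

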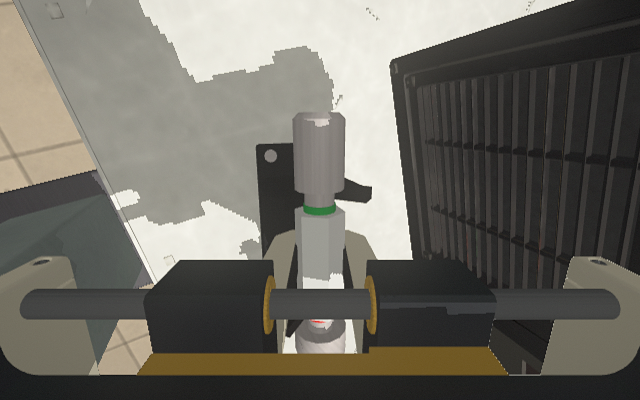

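>>> carry_out:
  steps:
    - {"xyz": [0.06, 0.02, -0.07], "rot": [0, 0, 0]}
    - {"xyz": [0.06, 0.02, -0.13], "rot": [0, 0, 0]}
    - {"xyz": [0.06, 0.02, -0.13], "rot": [0, 0, 0]}
    - {"xyz": [0.06, 0.02, -0.13], "rot": [0, 0, 0]}

```text
t: 34.65
tool_pos: [0.4577, 0.1571, 0.0472]
orientation: [3.036, -0.345, 0.537]
force: [0.6, -0.0, -0.8]
opening: 0.0248
```

```bash
python3 -c "
from h import *
from plant import *
s=read_state();print(s['tool_pos'],s['force'],s['wrist_torque'])
"
```

```text
[0.45771523 0.15706062 0.04721354] [ 0.59221384 -0.04972234 -0.76474382] [-0.06312698  0.20638111 -0.0377758 ]
```

>>> carry_out:
  steps:
    - {"xyz": [0, 0, -0.02], "rot": [0, 0, 0]}
    - {"xyz": [0, 0, -0.02], "rot": [0, 0, 0]}
    - {"xyz": [0, 0, -0.02], "rot": [0, 0, 0]}
    - {"xyz": [0, 0, -0.02], "rot": [0, 0, 0]}
    - {"xyz": [0, 0, -0.02], "rot": [0, 0, 0]}
  grip: 0.45

```text
t: 35.15
tool_pos: [0.4574, 0.1569, 0.0468]
orientation: [3.036, -0.345, 0.536]
force: [-0.1, -0.4, 0.1]
opening: 0.042
```

```bash
python3 look.py w36; python3 look.py s36 scene; python3 -c "
from h import *
crop('pics/s36.png','pics/s36c.png',210,140,300,230,6)
crop('pics/w36.png','pics/w36c.png',220,100,420,380,2.1)"
```

```text
35.2 [0.4574 0.157  0.0467] [ 3.0361 -0.3452  0.5357] [-0.2  0.1  0.9] 0.0422
35.25 [0.4574 0.1569 0.0468] [ 3.036  -0.3453  0.5357] [-0.2  0.3  0.3] 0.0418
```

View pics/w36c.png

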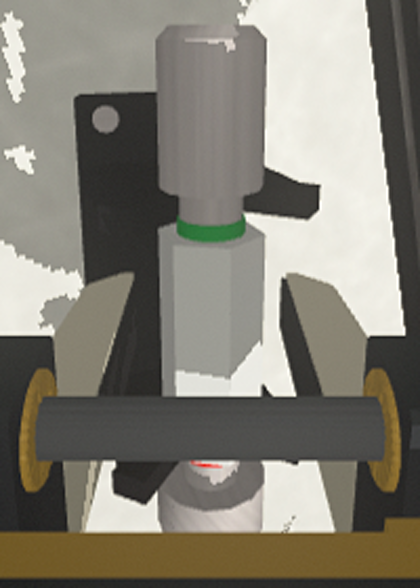

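View pics/s36c.png

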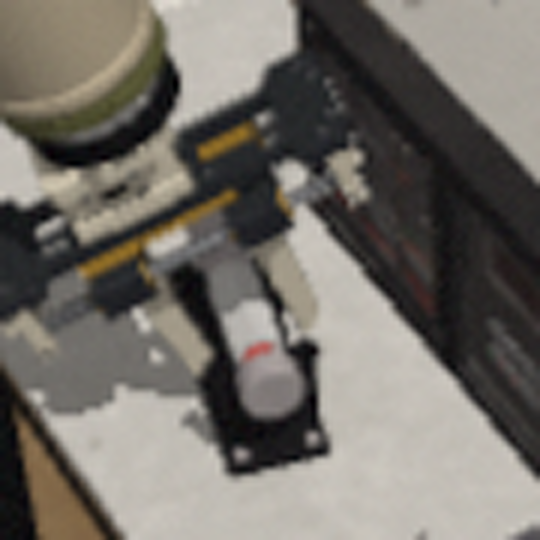

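>>> carry_out:
  steps:
    - {"xyz": [-0.34, 0.08, 0.94], "rot": [0, 0, 0]}
    - {"xyz": [-1, 0.23, 2.8], "rot": [0, 0, 0]}
    - {"xyz": [-2, 0.45, 5.6], "rot": [0, 0, 0]}
    - {"xyz": [-3.2, 0.7, 9], "rot": [0, 0, 0]}
    - {"xyz": [-4, -1.5, 12], "rot": [1.5, 6.5, 0]}
    - {"xyz": [-4.5, -5, 15], "rot": [3, 13, 0]}
    - {"xyz": [-4.5, -8, 17], "rot": [4.5, 19.5, 0]}
    - {"xyz": [-4.5, -10, 18], "rot": [4.5, 19.5, 0]}
    - {"xyz": [-4.5, -10, 18], "rot": [4.5, 19.5, 0]}
    - {"xyz": [-4.5, -10, 18], "rot": [4.5, 19.5, 0]}

```text
t: 36.25
tool_pos: [0.4123, 0.057, 0.2269]
orientation: [-3.121, 0.357, -0.001]
force: [0.5, 1.2, -0.3]
opening: 0.0421
```

```bash
python3 look.py w37; python3 look.py s37 scene; python3 -c "
from h import *
crop('pics/w37.png','pics/w37c.png',270,0,370,180,3.3)
crop('pics/s37.png','pics/s37c.png',215,150,385,350,3)"
```

```text
36.3 [0.4119 0.0576 0.2264] [-3.1211e+00  3.5500e-01  1.0000e-04] [-0.4  0.2 -0.1] 0.0422
36.35 [0.4117 0.0579 0.2262] [-3.1214e+00  3.5340e-01  7.0000e-04] [ 0.2 -0.2  0. ] 0.0417
```

View pics/w37c.png

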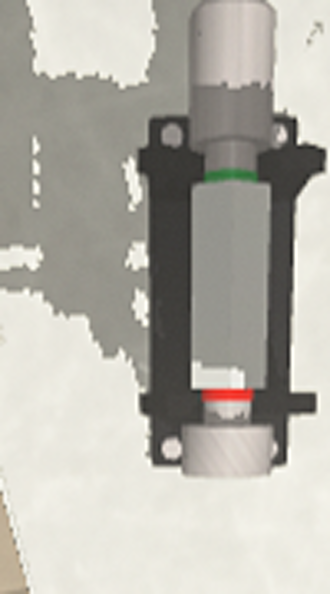

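View pics/s37c.png

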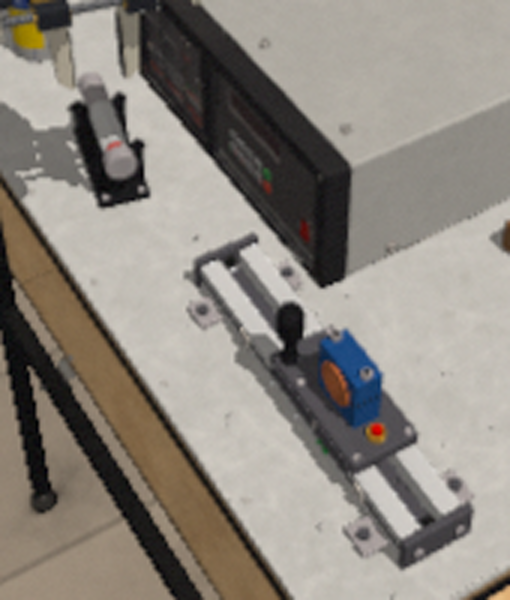

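```bash
python3 - <<'E'
from h import *
import pickle
C=pickle.load(open('pics/w37.pkl','rb'))
b=lambda u,v:(270+u/3.3,v/3.3)
Q={n:onz(C,*b(u,v),z) for n,u,v,z in [('red',229,395,.052),('green',230,174,.052),('fl',150,118,.008),('fr',299,118,.008),('rl',153,463,.008),('rr',287,463,.008)]}
d=Q['green']-Q['red'];m=(Q['green']+Q['red'])/2
print('gauge',m.round(4),np.degrees(np.arctan2(d[1],d[0])),np.linalg.norm(d)); print('rest',sum(Q[k] for k in('fl','fr','rl','rr'))/4)
for n in('s20','s37'):
    im=cv2.imread(f'pics/{n}.png').astype(np.float32)
    w=np.clip(im[:,:,2]-im[:,:,1]-80,0,None)*(im[:,:,0]<100); w[:285]=0;w[305:]=0;w[:,:330]=0;w[:,350:]=0
    ys,xs=np.mgrid[0:400,0:640]; print(n,(w*xs).sum()/w.sum(),(w*ys).sum()/w.sum(),w.sum())
    a=im
d=np.abs(cv2.imread('pics/scene0.png').astype(int)-cv2.imread('pics/s37.png').astype(int)).sum(2)
print('wood',d[215:250,380:415].mean(),'jar',d[270:310,415:445].mean(),'can',d[145:170,212:238].mean())
E
```

```text
gauge [0.4571 0.157  0.052 ] 77.73969808750978 0.06599324223384635
rest [0.45749214 0.15750547 0.008     ]
s20 340.20750988142294 292.6650197628459 1012.0
s37 340.2153700189753 292.6888045540797 1054.0
wood 3.7910204081632655 jar 4.174166666666666 can 134.8676923076923
```

```bash
python3 look.py t38 top; python3 -c "
from h import *
a=cv2.imread('pics/top0.png');b=cv2.imread('pics/t38.png')
c=np.vstack([a[190:270,190:460],b[190:270,190:460]]);cv2.imwrite('pics/t38c.png',cv2.resize(c,None,fx=2.9,fy=2.9,interpolation=cv2.INTER_CUBIC))"
```

```text
36.4 [0.4116 0.058  0.2261] [-3.1216e+00  3.5260e-01  1.1000e-03] [ 0.5  0.5 -0.1] 0.042
```

View pics/t38c.png

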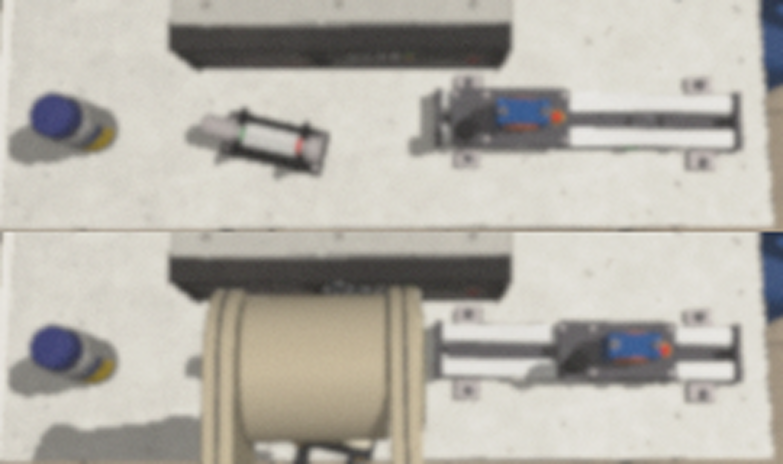

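The top view shows the spray can where it was at the start (cap at (55,348) in the lower strip, (55,115) in the upper). The carriage is at the gauging station. Handing in.

```bash
python3 -c "
from plant import *
print(close_job())"
```

```text
the job is handed in; nothing more can be done
None
```

The job is handed in at about 36.4 s of the 67 s. As far as my checks show, all three steps and the final placing were met; `close_job()` gives no verdict.

**What I did**
- **Carriage:** I gripped the push knob and moved the carriage about 120 mm to the right. At the click the side force rose sharply and the red button sank into its collar, so I let go there.
- **Go end:** I took the gauge with the tool leaned 20° to keep clear of the power supply. The go end passed fully through the bore with no side force, and both ends of the plug showed outside the bush.
- **No-go end:** I turned the gauge round and pressed the no-go face on the front mouth with about 6–8 N for more than 0.5 s. It was refused.
- **Gauge back in its rest:** I laid it in the forks at the pose where I had picked it up.

**Last checks**
- **Gauge:** it lies in both forks, about 1 mm from the measured rest centre, with its axis within about 1° of the rest's.
- **Carriage:** the red button is at the same pixel as just after the click, so the carriage has not moved since.
- **Bystanders:** the spray can, paint jar and wood block look unmoved.
- **Gripper:** it is open and clear of everything.

**What disagreed**
- **Load detent force:** it held past 45 N of side push before letting go, against the stated 12–20 N. While pushing with the backs of the closed fingers I reached about 38 N. After that I gripped the knob, so only the finger pads carried the higher force.
- **Bush position:** camera estimates differed by 1–3 mm across the rail. I used the knob position felt through the grip, and a close view just before insertion agreed with it.

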